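# Clamp a painted test disc on an infrared spectrometer with the ratchet press

## Task

Get the white painted test disc ready to be measured: lay it flat and centred on the crystal of the infrared spectrometer, swing the press arm round over it as far as its stop, and turn the ratchet knob clockwise to bring the anvil down until the ratchet slips for two or three clicks, then let go. The crystal is brittle, so neither lean on the knob nor lift it as you turn (lifted, it slips too early), stop after the third click at the latest, and leave the other two discs alone.

Things in the scene. Friction and masses are not known exactly. Their poses are not given: they have to be found in the camera images.
- spectrometer: White table-top infrared spectrometer, fixed to the table: housing 226 x 176 x 66 mm with a steel deck on top, 68 mm above the table. Origin on the table straight below the crystal; x points from the front panel towards the swing post, z up. The housing reaches from x = -91 to +135 mm and y = -88 to +88 mm.
- crystal_plate: Round steel sample plate on the deck, 58 mm in diameter, its top 76 mm above the table, with a small dark crystal (9 mm across) flush in its middle. Origin at the centre of its underside, 10 mm below the top; z up. Part of the spectrometer.
- crystal (a point): Centre of the crystal, on the top face of the plate, 76 mm above the table. The disc goes here.
- pivot (a point): Point on the vertical axis of the swing post, 85 mm from the crystal along the spectrometer's +x, at the mid-height of the arm's beam (108 mm above the table). The arm's round collar on the post, 38 mm across, reaches up to 137 mm.
- press_arm (a joint): Swing angle of the press arm about the post, rad. 0: at its stop, the arm points along the spectrometer's -x, the knob's axis over the crystal, 85 mm from the post. Grows anticlockwise seen from above (1.57: points along the spectrometer's -y; end 1.75). Aluminium beam 26 mm wide, 99 to 117 mm above the table. 0.06 N m of friction keeps it where it is left; tightening urges it against its stop.
- knob_grip (a point): On the axis of the black ribbed ratchet knob (36 mm in diameter, 30 mm high) at the arm's free end, 18 mm above its lower rim, 12 mm below its flat top. The rim starts 7 to 11 mm above the beam. Turned clockwise from above, knob, screw and anvil (11 mm across) sink 2.5 mm per rad, from 2 to 5.5 mm above the laid disc. A push on it bears on the disc; a pull up loads the thread.
- ratchet_knob (a joint): Slip of the ratchet: clockwise angle of knob on spindle, rad, 0 at first, growing only while it slips. Thread drag about 0.2 N m; from touch-down the knob all but stops sinking and torque climbs over 0.7 to 1.3 rad to about 0.3 N m, where it slips, the disc held with 25 to 46 N (less if it is pulled up meanwhile: it then slips early). A click each 0.39 rad, the first at 0.2; torque sags at each.
- disc_white: Loose white-painted steel test disc, 28 mm in diameter, 8 mm thick, about 60 g. Origin at the centre of its underside, z up.
- disc_green: Green disc of the same size, to be left alone.
- disc_red: Red disc of the same size, to be left alone.
- sample_board: Flat black board 56 x 156 x 12 mm, fixed to the table; the three discs lie on it in a row along its y axis, about 48 mm apart, in any order. Origin at the centre of its underside, z up; its top is 12 mm above the table.

How it is judged:
By the outcome, as a careful person would: the job done as asked, in the order asked, and still so for the second after the job is handed in, with the robot touching nothing.
It also fails if it takes over 72 s, if anything falls off the work surface, if the arm or the gripper's body presses on something with over 40 N, if the wrist force passes 120 N, or if a joint passes its speed limit or range.

## Robot

A 7-joint arm with a two-finger parallel gripper is mounted at the origin on a cart in front of the work surface, level with it; the furniture and walls round the work are solid. World frame = base frame: x ahead of the robot, y to its left, z up, the work surface at z = 0. Lengths are in m, angles in rad, forces in N, time in s.
With the tool pointing down it reaches from about 0.425 to 1.025 m from the base axis. Payload 9.4 kg.
Tool frame: the origin (TCP) lies on the mounting face of the last link; the fingertips stand 186 mm ahead of it and the grasp point (between the pads) lies 167 mm ahead of it; z points along the fingers, y is the line along which they close (so a half turn about z gives the same grasp; the last joint's range is limited). The gripper opens to 93 mm and grips with 3 to 60 N. Pads are 15 mm wide; open, the fingers measure 128 mm over their backs; the gripper's body (75 mm by 188 mm) begins 65 mm behind the grasp point.
Start: joints at [1.026, 0.599, -0.003, 1.599, 0.002, 0.943, -0.08], TCP at [0.327, -0.647, 0.405] pointing down, gripper open.
Joint ranges: [-2.57, 2.57], [-0.35, 1.97], [-1.29, 1.29], [0.11, 2.56], [-1.05, 4.19], [0.11, 1.86], [-2.63, 2.63]. Speed limits (rad/s): [2.22, 2.22, 3.01, 3.01, 3.14, 3.14, 3.14].

## Interface

Orientations are given as a 3x3 rotation matrix whose columns are the frame's x, y, z axes.
In Python, from bench import observe, viewer, job gives the robot as it stands.
- The arm moves only by the tool apply_moves, never from a script. Its argument "plan" is a list of rows, each an object with "delta_pos": the shift along the world's x, y, z in m, a list of three; "twist": the turn, a rotation vector about the world's x, y, z in rad, a list of three; "gripper": the closure, from -1 (fully open) to 1 (shut), so that 0 is half open. A call has 1 to 20 rows; each row is the pose to reach, as a shift and turn from the pose commanded when the call began; what a row does not reach only later rows make up. A row lasts 1/10 s, in which the tool goes at most 50 mm and 8.59 degrees, less where a joint would pass 70% of its speed; a pose out of reach is approached as far as the arm can. A call with a gripper value outside its range is refused whole. The fingers move at their own pace and stop on an object; "newtons" is the grip in N (left out, the last holds). Time passes only in rows, so rows that repeat a pose let the fingers close. It gives the time, the measured TCP pose, the force, the opening and the grip force at its end, in the units of the state.
- observe(): the state, without advancing time (a new reading comes with each control period).
- viewer.snapshot(name): name is "side" or "top" or "wrist"; returns a dict with "color" (480x640x3 uint8, red, green, blue), "camera_matrix" (3x3 intrinsics, pixels), "rvec" (rotation vector, rad) and "tvec" (3), from world to camera coordinates, as OpenCV has them. Camera axes: x right, y down, z forward; pixel columns grow to the right and rows downward; lengths in m; the calibration is good to about 2 mm. A picture is of the moment at which its call begins. There is no depth.
- job.hand_in(): hands the job in; it is judged then, once.
The state is a dict: "t": time; "joints": joint angles; "qvel": joint speeds; "effort": joint torques, N m; "tool_pos": TCP position; "eef_rot": TCP orientation; "force": force on the tool from outside, world axes, zero at the start; "wrist_torque": the same for the moment, N m; "grip_width": opening from 0.0 (shut) to 1.0 (fully open); "gripper_force": force on a finger pad.
Only numpy, scipy, OpenCV 4.12 (cv2) and the standard library are available. Lean on these libraries where they do the work, as an engineer would, in place of code of your own. Each camera call takes 0.05 s, during which the arm holds its last target. There are 200 camera calls.

## Working session

There is one attempt and no reset: what is moved stays moved. The work goes in short steps, Python scripts to look and compute and a tool call to move; the robot and the scene stay as the last step left them, time stands still between calls to the robot, and variables do not carry over. Pictures are saved under pics/ and viewed, at most 10 in all, crops included, and the job is handed in when it is done.

Besides the shell and the picture viewer there is one more tool, called as name(argument=value, ...) on one line, values as JSON. apply_moves: Moves the arm, as the interface text tells. Its arguments: {"type":"object","properties":{"plan":{"type":"array","items":{"type":"object","properties":{"delta_pos":{"type":"array","items":{"type":"number"}},"twist":{"type":"array","items":{"type":"number"}},"gripper":{"type":"number"}}}},"newtons":{"type":"number"}},"required":["plan"]}

```bash
ls; mkdir -p pics
cat > h.py <<'E'
import numpy as np, cv2
from bench import observe, viewer, job
def snap(n,f):
    s=viewer.snapshot(n); cv2.imwrite(f'pics/{f}.png',s['color'][:,:,::-1])
    np.savez(f'pics/{f}.npz',**{k:np.array(s[k]) for k in s}); return s
def ray(f,u,v,z):
    s=np.load(f'pics/{f}.npz'); R=cv2.Rodrigues(s['rvec'])[0]; K=s['camera_matrix']
    d=R.T@np.linalg.solve(K,[u,v,1.]); c=-R.T@s['tvec'].ravel()
    return c+d*(z-c[2])/d[2]
def proj(f,p):
    s=np.load(f'pics/{f}.npz'); return cv2.projectPoints(np.array(p,float).reshape(-1,1,3),s['rvec'],s['tvec'],s['camera_matrix'],None)[0].reshape(-1,2)
E
python3 - <<'E'
from h import *
o=observe(); print(o)
a=snap('top','top1'); b=snap('side','side1')
for f in('top1','side1'):
    s=np.load(f'pics/{f}.npz'); print(-cv2.Rodrigues(s['rvec'])[0].T@s['tvec'].ravel())
E
```

```text
pics
{'t': 0.0, 'joints': array([ 1.02626743,  0.6001395 , -0.00253981,  1.60011727,  0.00180365,
        0.94289095, -0.07979226]), 'qvel': array([-0.00195989, -0.00179652, -0.00040924,  0.00108998,  0.00143287,
       -0.00037726, -0.0021159 ]), 'effort': array([-1.41590775e-03, -7.65069366e+01,  1.49669152e+00, -2.52358854e+01,
       -5.24974940e-02,  1.68187078e-02,  1.27758594e-04]), 'tool_pos': array([ 0.32685661, -0.64692205,  0.40385391]), 'eef_rot': array([[ 8.92519834e-01,  4.51007383e-01, -8.28723607e-04],
       [ 4.51008121e-01, -8.92518879e-01,  1.31339841e-03],
       [-1.47299084e-04, -1.54599521e-03, -9.99998794e-01]]), 'force': array([ 0.46698159, -0.53093569, -0.87708836]), 'wrist_torque': array([-0.00318143, -0.00616819, -0.01957475]), 'gripper_force': 0.0, 'grip_width': 0.9997620106224556}
[0.34560133 0.10532323 1.16453065]
[0.55746875 0.88250915 0.79917917]
```

View pics/top1.png

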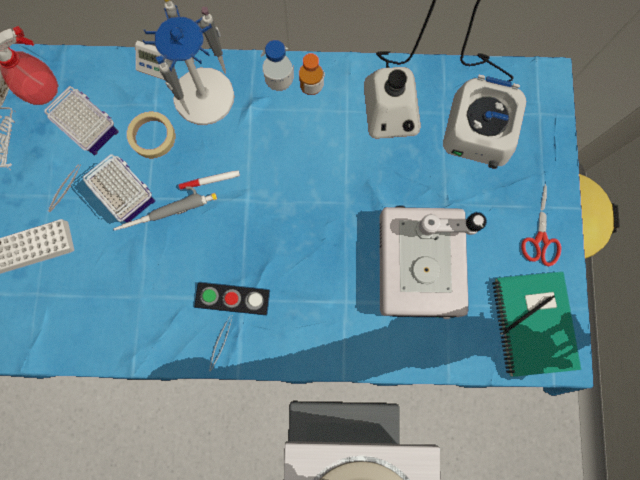

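View pics/side1.png

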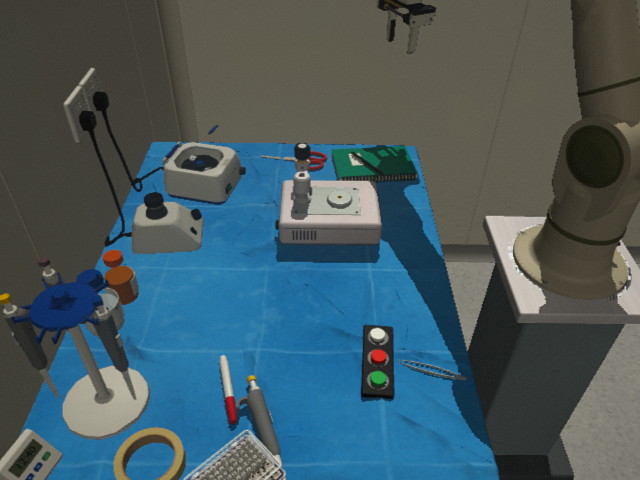

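The top view shows the discs green (209,296), red (232,298) and white (255,300). The crystal is at (427,269), the post at (431,224) and the knob at (477,221), with the arm swung out to the robot's right. The side view agrees.

Run:
```python
from h import *
np.set_printoptions(precision=4,suppress=True)
for n,u,v,z in [('white',255,300,.02),('red',232,298,.02),('green',209,296,.02),('crystal',427,269,.076),('post',430,224,.137),('knob',477,221,.147),('hTL',381,209,.066),('hTR',466,209,.066),('hBR',468,316,.0),('hBL',383,315,0.)]:
    print(n,ray('top1',u,v,z))
for n,u,v,z in [('white',377,336,.02),('red',378,356,.02),('crystal',340,198,.076),('knob',302,146,.147)]: print(n,ray('side1',u,v,z))
```

```text
white [0.4414 0.2298 0.02  ]
red [0.4445 0.2784 0.02  ]
green [0.4476 0.3271 0.02  ]
crystal [ 0.5078 -0.1229  0.076 ]
post [ 0.5875 -0.1173  0.137 ]
knob [ 0.5934 -0.2063  0.147 ]
hTL [ 0.6339 -0.0304  0.066 ]
hTR [ 0.6384 -0.2088  0.066 ]
hBR [ 0.4195 -0.2255  0.    ]
hBL [ 0.4174 -0.0431  0.    ]
white [0.4415 0.2361 0.02  ]
red [0.4432 0.2821 0.02  ]
crystal [ 0.503  -0.1186  0.076 ]
knob [ 0.5913 -0.2232  0.147 ]
```

apply_moves(plan=[{"delta_pos": [0.05, 0.04, 0], "twist": [0, 0, 0.1]}, {"delta_pos": [0.08, 0.08, 0], "twist": [0, 0, 0.2]}, {"delta_pos": [0.1, 0.12, 0], "twist": [0, 0, 0.3]}, {"delta_pos": [0.12, 0.16, 0], "twist": [0, 0, 0.4]}, {"delta_pos": [0.14, 0.2, 0], "twist": [0, 0, 0.5]}, {"delta_pos": [0.16, 0.24, 0], "twist": [0, 0, 0.6]}, {"delta_pos": [0.18, 0.28, 0], "twist": [0, 0, 0.7]}, {"delta_pos": [0.19, 0.32, 0], "twist": [0, 0, 0.8]}, {"delta_pos": [0.2, 0.36, 0], "twist": [0, 0, 0.9]}, {"delta_pos": [0.21, 0.4, 0], "twist": [0, 0, 1.0]}, {"delta_pos": [0.21, 0.44, 0], "twist": [0, 0, 1.04]}, {"delta_pos": [0.21, 0.49, 0], "twist": [0, 0, 1.04]}, {"delta_pos": [0.21, 0.54, 0], "twist": [0, 0, 1.04]}, {"delta_pos": [0.21, 0.58, 0], "twist": [0, 0, 1.04]}, {"delta_pos": [0.2, 0.62, 0], "twist": [0, 0, 1.04]}, {"delta_pos": [0.19, 0.66, 0], "twist": [0, 0, 1.04]}, {"delta_pos": [0.18, 0.7, 0], "twist": [0, 0, 1.04]}, {"delta_pos": [0.16, 0.74, 0], "twist": [0, 0, 1.04]}, {"delta_pos": [0.15, 0.78, 0], "twist": [0, 0, 1.04]}, {"delta_pos": [0.13, 0.82, 0], "twist": [0, 0, 1.04]}])

```text
schema error: expected keys delta_pos, twist, gripper
```

apply_moves(plan=[{"delta_pos": [0.05, 0.04, 0], "twist": [0, 0, 0.1], "gripper": -1}, {"delta_pos": [0.08, 0.08, 0], "twist": [0, 0, 0.2], "gripper": -1}, {"delta_pos": [0.1, 0.12, 0], "twist": [0, 0, 0.3], "gripper": -1}, {"delta_pos": [0.12, 0.16, 0], "twist": [0, 0, 0.4], "gripper": -1}, {"delta_pos": [0.14, 0.2, 0], "twist": [0, 0, 0.5], "gripper": -1}, {"delta_pos": [0.16, 0.24, 0], "twist": [0, 0, 0.6], "gripper": -1}, {"delta_pos": [0.18, 0.28, 0], "twist": [0, 0, 0.7], "gripper": -1}, {"delta_pos": [0.19, 0.32, 0], "twist": [0, 0, 0.8], "gripper": -1}, {"delta_pos": [0.2, 0.36, 0], "twist": [0, 0, 0.9], "gripper": -1}, {"delta_pos": [0.21, 0.4, 0], "twist": [0, 0, 1.0], "gripper": -1}, {"delta_pos": [0.21, 0.44, 0], "twist": [0, 0, 1.04], "gripper": -1}, {"delta_pos": [0.21, 0.49, 0], "twist": [0, 0, 1.04], "gripper": -1}, {"delta_pos": [0.21, 0.54, 0], "twist": [0, 0, 1.04], "gripper": -1}, {"delta_pos": [0.21, 0.58, 0], "twist": [0, 0, 1.04], "gripper": -1}, {"delta_pos": [0.2, 0.62, 0], "twist": [0, 0, 1.04], "gripper": -1}, {"delta_pos": [0.19, 0.66, 0], "twist": [0, 0, 1.04], "gripper": -1}, {"delta_pos": [0.18, 0.7, 0], "twist": [0, 0, 1.04], "gripper": -1}, {"delta_pos": [0.16, 0.74, 0], "twist": [0, 0, 1.04], "gripper": -1}, {"delta_pos": [0.15, 0.78, 0], "twist": [0, 0, 1.04], "gripper": -1}, {"delta_pos": [0.13, 0.82, 0], "twist": [0, 0, 1.04], "gripper": -1}])

```text
t: 2.1
tool_pos: [0.4568, 0.1743, 0.4047]
eef_rot: [[0.064, 0.998, 0.0], [0.998, -0.064, 0.0], [0.0, 0.0, -1.0]]
force: [0.3, 0.4, -0.5]
grip_width: 1.003
gripper_force: 0.0
```

apply_moves(plan=[{"delta_pos": [-0.008, 0.03, -0.03], "twist": [0, 0, 0], "gripper": -1}, {"delta_pos": [-0.016, 0.057, -0.06], "twist": [0, 0, 0], "gripper": -1}, {"delta_pos": [-0.016, 0.057, -0.085], "twist": [0, 0, 0], "gripper": -1}, {"delta_pos": [-0.016, 0.057, -0.085], "twist": [0, 0, 0], "gripper": -1}, {"delta_pos": [-0.016, 0.057, -0.085], "twist": [0, 0, 0], "gripper": -1}])

```text
t: 2.6
tool_pos: [0.441, 0.2297, 0.3197]
eef_rot: [[0.063, 0.998, -0.001], [0.998, -0.063, -0.001], [-0.001, -0.001, -1.0]]
force: [0.8, -0.2, -0.0]
grip_width: 1.001
gripper_force: 0.0
```

Run:
```python
from h import *
o=observe(); print(o['tool_pos'])
s=snap('wrist','w1'); print(-cv2.Rodrigues(s['rvec'])[0].T@s['tvec'].ravel())
hsv=cv2.cvtColor(s['color'],cv2.COLOR_RGB2HSV)
m=((hsv[...,1]<50)&(hsv[...,2]>150)).astype('uint8')
n,l,st,c=cv2.connectedComponentsWithStats(m)
for i in range(1,n):
    if st[i,4]>400: print(st[i],c[i],ray('w1',*c[i],.02))
```

```text
[0.44096074 0.22967303 0.31974315]
[0.44504691 0.3125836  0.30008028]
[    0     0   102   258 19322] [ 39.43892972 125.49130525] [0.25191814 0.31788476 0.02      ]
[104 117 149  45 533] [174.68667917 136.85178236] [0.34339084 0.30455116 0.02      ]
[ 295  213   47   36 1237] [318.16491512 230.15844786] [0.43828254 0.23113622 0.02      ]
```

View pics/w1.png

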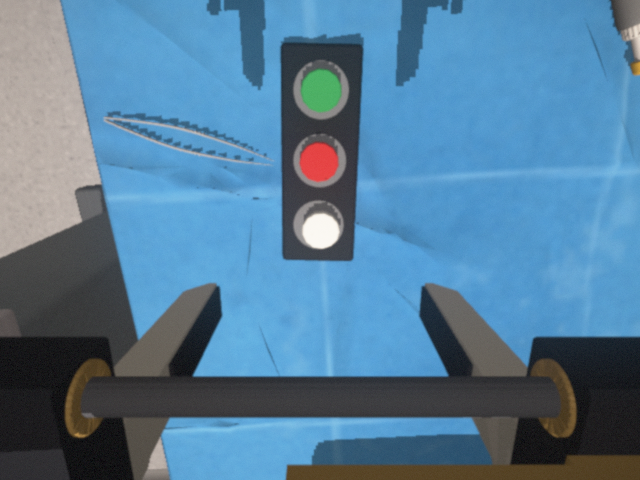

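The wrist view shows the white disc's painted top at (321,230). It is midway between the fingers, and the tweezers lie clear of them. The estimate is (0.440, 0.231), so I'm going down to grip.

apply_moves(newtons=20, plan=[{"delta_pos": [-0.001, 0.001, -0.03], "twist": [0, 0, 0], "gripper": -1}, {"delta_pos": [-0.001, 0.001, -0.06], "twist": [0, 0, 0], "gripper": -1}, {"delta_pos": [-0.001, 0.001, -0.09], "twist": [0, 0, 0], "gripper": -1}, {"delta_pos": [-0.001, 0.001, -0.11], "twist": [0, 0, 0], "gripper": -0.5}, {"delta_pos": [-0.001, 0.001, -0.119], "twist": [0, 0, 0], "gripper": 0}, {"delta_pos": [-0.001, 0.001, -0.119], "twist": [0, 0, 0], "gripper": 1}, {"delta_pos": [-0.001, 0.001, -0.119], "twist": [0, 0, 0], "gripper": 1}, {"delta_pos": [-0.001, 0.001, -0.119], "twist": [0, 0, 0], "gripper": 1}, {"delta_pos": [-0.001, 0.001, -0.119], "twist": [0, 0, 0], "gripper": 1}, {"delta_pos": [-0.001, 0.001, -0.119], "twist": [0, 0, 0], "gripper": 1}, {"delta_pos": [-0.001, 0.001, -0.119], "twist": [0, 0, 0], "gripper": 1}])

```text
t: 3.75
tool_pos: [0.44, 0.2309, 0.2011]
eef_rot: [[0.063, 0.998, 0.001], [0.998, -0.063, 0.0], [0.0, 0.001, -1.0]]
force: [1.1, 1.2, 0.5]
grip_width: 0.363
gripper_force: 0.0
```

apply_moves(plan=[{"delta_pos": [0, 0, 0], "twist": [0, 0, 0], "gripper": 1}, {"delta_pos": [0, 0, 0], "twist": [0, 0, 0], "gripper": 1}, {"delta_pos": [0, 0, 0], "twist": [0, 0, 0], "gripper": 1}, {"delta_pos": [0, 0, 0], "twist": [0, 0, 0], "gripper": 1}, {"delta_pos": [0, 0, 0], "twist": [0, 0, 0], "gripper": 1}])

```text
t: 4.25
tool_pos: [0.44, 0.2309, 0.2008]
eef_rot: [[0.063, 0.998, 0.0], [0.998, -0.063, 0.0], [0.0, 0.0, -1.0]]
force: [-0.0, -1.0, 5.2]
grip_width: 0.29
gripper_force: 20.0
```

apply_moves(plan=[{"delta_pos": [0, 0, 0.01], "twist": [0, 0, 0], "gripper": 1}, {"delta_pos": [0, 0, 0.04], "twist": [0, 0, 0], "gripper": 1}, {"delta_pos": [0.01, -0.02, 0.08], "twist": [0, 0, 0], "gripper": 1}, {"delta_pos": [0.02, -0.05, 0.11], "twist": [0, 0, 0], "gripper": 1}, {"delta_pos": [0.03, -0.09, 0.14], "twist": [0, 0, 0], "gripper": 1}, {"delta_pos": [0.05, -0.13, 0.15], "twist": [0, 0, 0], "gripper": 1}, {"delta_pos": [0.06, -0.17, 0.16], "twist": [0, 0, 0], "gripper": 1}, {"delta_pos": [0.065, -0.21, 0.16], "twist": [0, 0, 0], "gripper": 1}, {"delta_pos": [0.065, -0.25, 0.16], "twist": [0, 0, 0], "gripper": 1}, {"delta_pos": [0.065, -0.29, 0.16], "twist": [0, 0, 0], "gripper": 1}, {"delta_pos": [0.065, -0.33, 0.16], "twist": [0, 0, 0], "gripper": 1}, {"delta_pos": [0.065, -0.36, 0.16], "twist": [0, 0, 0], "gripper": 1}, {"delta_pos": [0.065, -0.381, 0.16], "twist": [0, 0, 0], "gripper": 1}, {"delta_pos": [0.065, -0.381, 0.16], "twist": [0, 0, 0], "gripper": 1}, {"delta_pos": [0.065, -0.381, 0.16], "twist": [0, 0, 0], "gripper": 1}])

```text
t: 5.75
tool_pos: [0.5046, -0.15, 0.361]
eef_rot: [[0.064, 0.998, -0.0], [0.998, -0.064, 0.0], [0.0, -0.0, -1.0]]
force: [0.6, 0.6, -0.5]
grip_width: 0.287
gripper_force: 20.0
```

Run:
```python
from h import *
o=observe(); print(o['tool_pos'],o['grip_width'],o['joints'])
s=snap('wrist','w2'); print(-cv2.Rodrigues(s['rvec'])[0].T@s['tvec'].ravel())
print(proj('w2',[[.506,-.121,.076]]))
```

```text
[ 0.50458925 -0.1499505   0.3609519 ] 0.28679746555739843 [ 0.48047378  0.44982091 -0.41134016  2.07757734  0.28415377  0.66743825
 -0.18311745]
[ 0.5087481  -0.06702342  0.34140787]
[[321.03598402 198.05223322]]
```

View pics/w2.png

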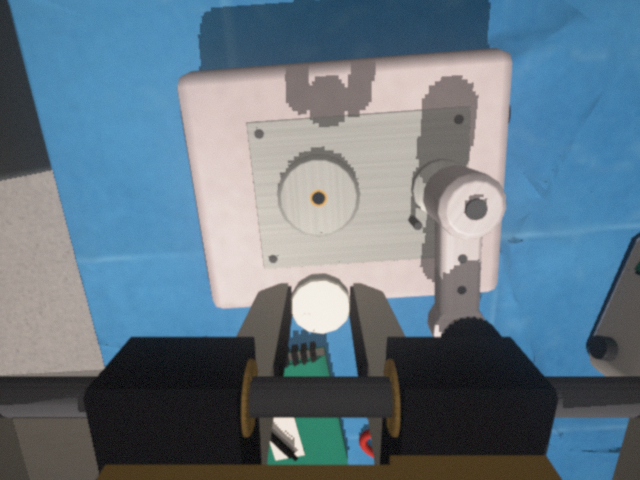

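The wrist view shows the crystal centre at (319,197.5), the post top at (474,206), and the held disc at (320,303), lying level between the pads.

Run:
```python
from h import *
print(ray('w2',319,197.5,.076), ray('w2',474,206,.137), 'disc',ray('w2',320,303,.18), 'knobtop guess', ray('w2',470,345,.15))
for n,u,v in [('d1',259,134),('d2',459,119),('d3',273,259)]: print(n,ray('w2',u,v,.068))
```

```text
[ 0.50462871 -0.12052676  0.076     ] [ 0.58765031 -0.11805752  0.137     ] disc [ 0.50356618 -0.14813768  0.18      ] knobtop guess [ 0.58452071 -0.19437563  0.15      ]
d1 [ 0.46689932 -0.07616146  0.068     ]
d2 [ 0.60120652 -0.07498332  0.068     ]
d3 [ 0.46744685 -0.16621703  0.068     ]
```

apply_moves(plan=[{"delta_pos": [0, 0.015, -0.02], "twist": [0, 0, 0], "gripper": 1}, {"delta_pos": [0, 0.028, -0.04], "twist": [0, 0, 0], "gripper": 1}, {"delta_pos": [0, 0.028, -0.065], "twist": [0, 0, 0], "gripper": 1}, {"delta_pos": [0, 0.028, -0.08], "twist": [0, 0, 0], "gripper": 1}, {"delta_pos": [0, 0.028, -0.088], "twist": [0, 0, 0], "gripper": 1}, {"delta_pos": [0, 0.028, -0.091], "twist": [0, 0, 0], "gripper": 1}, {"delta_pos": [0, 0.028, -0.093], "twist": [0, 0, 0], "gripper": 1}, {"delta_pos": [0, 0.028, -0.094], "twist": [0, 0, 0], "gripper": 1}, {"delta_pos": [0, 0.028, -0.095], "twist": [0, 0, 0], "gripper": 1}, {"delta_pos": [0, 0.028, -0.095], "twist": [0, 0, 0], "gripper": 1}])

```text
t: 6.8
tool_pos: [0.505, -0.1222, 0.2661]
eef_rot: [[0.063, 0.998, 0.001], [0.998, -0.063, -0.0], [-0.0, 0.001, -1.0]]
force: [-0.2, -0.1, 0.7]
grip_width: 0.289
gripper_force: 20.0
```

apply_moves(plan=[{"delta_pos": [0, 0, -0.0005], "twist": [0, 0, 0], "gripper": 1}, {"delta_pos": [0, 0, -0.001], "twist": [0, 0, 0], "gripper": 1}, {"delta_pos": [0, 0, -0.001], "twist": [0, 0, 0], "gripper": 1}])

```text
t: 7.1
tool_pos: [0.5049, -0.1222, 0.2649]
eef_rot: [[0.063, 0.998, 0.0], [0.998, -0.063, -0.0], [-0.0, 0.0, -1.0]]
force: [-1.1, -1.1, 2.9]
grip_width: 0.288
gripper_force: 20.0
```

apply_moves(plan=[{"delta_pos": [0, 0, 0], "twist": [0, 0, 0], "gripper": 0.3}, {"delta_pos": [0, 0, 0], "twist": [0, 0, 0], "gripper": 0.1}, {"delta_pos": [0, 0, 0], "twist": [0, 0, 0], "gripper": -0.1}, {"delta_pos": [0, 0, 0], "twist": [0, 0, 0], "gripper": -0.1}, {"delta_pos": [0, 0, 0.01], "twist": [0, 0, 0], "gripper": -0.1}, {"delta_pos": [0, 0, 0.03], "twist": [0, 0, 0], "gripper": -0.1}, {"delta_pos": [0, 0, 0.06], "twist": [0, 0, 0], "gripper": -0.1}, {"delta_pos": [0, -0.02, 0.095], "twist": [0, 0, 0], "gripper": -0.1}, {"delta_pos": [0, -0.028, 0.095], "twist": [0, 0, 0], "gripper": -0.1}, {"delta_pos": [0, -0.028, 0.095], "twist": [0, 0, 0], "gripper": -0.1}])

```text
t: 8.1
tool_pos: [0.5047, -0.1515, 0.3608]
eef_rot: [[0.065, 0.998, 0.002], [0.998, -0.065, -0.001], [-0.001, 0.002, -1.0]]
force: [-0.3, 0.4, -1.2]
grip_width: 0.548
gripper_force: 0.0
```

Run:
```python
from h import *
s=snap('wrist','w3')
print(proj('w3',[[.5046,-.1205,.084]]))
im=s['color']; cv2.imwrite('pics/w3c.png',cv2.resize(im[120:420,220:560,::-1],None,fx=2,fy=2))
```

```text
[[317.61308471 197.10253491]]
```

View pics/w3c.png

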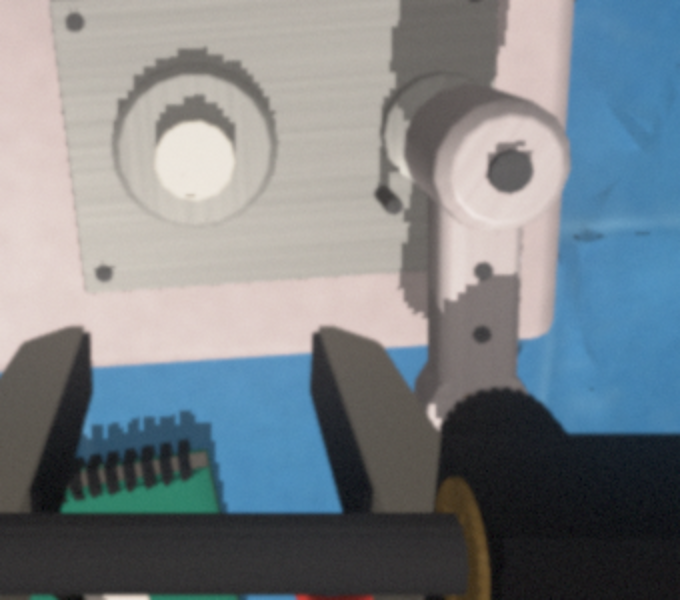

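Run:
```python
from h import *
def seg(f,box,z):
    im=np.load(f'pics/{f}.npz')['color']; x0,y0,x1,y1=box
    hsv=cv2.cvtColor(im[y0:y1,x0:x1],cv2.COLOR_RGB2HSV)
    m=(hsv[...,2]>215).astype('uint8')
    n,l,st,c=cv2.connectedComponentsWithStats(m); i=1+np.argmax(st[1:,4])
    ct=max(cv2.findContours((l==i).astype('uint8'),0,1)[0],key=len)
    e=cv2.fitEllipse(ct); u=e[0][0]+x0; v=e[0][1]+y0
    print(f,u,v,e[1],ray(f,u,v,z)); 
seg('w3',(280,160,356,235),.084)
# crystal from w2
im=np.load('pics/w2.npz')['color'][185:212,305:333].astype(int).sum(2)
ys,xs=np.where(im<200); print('crystal',xs.mean()+305,ys.mean()+185,ray('w2',xs.mean()+305,ys.mean()+185,.076))
```

```text
w3 316.7807273864746 200.57832717895508 (38.68991470336914, 38.772727966308594) [ 0.50388784 -0.12281225  0.084     ]
crystal 318.92857142857144 197.85714285714286 [ 0.50456372 -0.1207722   0.076     ]
```

The disc sits 2 mm too far towards -y, so I'm re-gripping to lift and shift it.

apply_moves(plan=[{"delta_pos": [0, 0.028, -0.03], "twist": [0, 0, 0], "gripper": -0.1}, {"delta_pos": [0, 0.028, -0.06], "twist": [0, 0, 0], "gripper": -0.1}, {"delta_pos": [0, 0.028, -0.085], "twist": [0, 0, 0], "gripper": -0.1}, {"delta_pos": [0, 0.028, -0.093], "twist": [0, 0, 0], "gripper": -0.1}, {"delta_pos": [0, 0.028, -0.0945], "twist": [0, 0, 0], "gripper": 0.2}, {"delta_pos": [0, 0.028, -0.0945], "twist": [0, 0, 0], "gripper": 1}, {"delta_pos": [0, 0.028, -0.0945], "twist": [0, 0, 0], "gripper": 1}, {"delta_pos": [0, 0.028, -0.0945], "twist": [0, 0, 0], "gripper": 1}, {"delta_pos": [0, 0.028, -0.0945], "twist": [0, 0, 0], "gripper": 1}, {"delta_pos": [0, 0.028, -0.0945], "twist": [0, 0, 0], "gripper": 1}, {"delta_pos": [0, 0.028, -0.0945], "twist": [0, 0, 0], "gripper": 1}, {"delta_pos": [0, 0.028, -0.0945], "twist": [0, 0, 0], "gripper": 1}, {"delta_pos": [0, 0.028, -0.0925], "twist": [0, 0, 0], "gripper": 1}, {"delta_pos": [0.0005, 0.029, -0.0915], "twist": [0, 0, 0], "gripper": 1}, {"delta_pos": [0.0005, 0.03, -0.0915], "twist": [0, 0, 0], "gripper": 1}, {"delta_pos": [0.0005, 0.03, -0.0915], "twist": [0, 0, 0], "gripper": 1}, {"delta_pos": [0.0005, 0.03, -0.093], "twist": [0, 0, 0], "gripper": 1}, {"delta_pos": [0.0005, 0.03, -0.094], "twist": [0, 0, 0], "gripper": 1}, {"delta_pos": [0.0005, 0.03, -0.0945], "twist": [0, 0, 0], "gripper": 1}, {"delta_pos": [0.0005, 0.03, -0.0945], "twist": [0, 0, 0], "gripper": 1}])

```text
t: 10.15
tool_pos: [0.5053, -0.12, 0.2659]
eef_rot: [[0.063, 0.998, 0.0], [0.998, -0.063, -0.001], [-0.001, 0.0, -1.0]]
force: [-3.0, 0.6, 13.9]
grip_width: 0.288
gripper_force: 20.0
```

apply_moves(plan=[{"delta_pos": [0, 0, 0.0004], "twist": [0, 0, 0], "gripper": 1}, {"delta_pos": [0, 0, 0.0006], "twist": [0, 0, 0], "gripper": 0.3}, {"delta_pos": [0, 0, 0.0006], "twist": [0, 0, 0], "gripper": 0.1}, {"delta_pos": [0, 0, 0.0006], "twist": [0, 0, 0], "gripper": -0.1}, {"delta_pos": [0, 0, 0.0006], "twist": [0, 0, 0], "gripper": -0.1}, {"delta_pos": [0, 0, 0.01], "twist": [0, 0, 0], "gripper": -0.1}, {"delta_pos": [0, 0, 0.03], "twist": [0, 0, 0], "gripper": -0.1}, {"delta_pos": [0, 0, 0.06], "twist": [0, 0, 0], "gripper": -0.1}, {"delta_pos": [0, -0.02, 0.095], "twist": [0, 0, 0], "gripper": -0.1}, {"delta_pos": [0, -0.03, 0.095], "twist": [0, 0, 0], "gripper": 1}, {"delta_pos": [0, -0.03, 0.095], "twist": [0, 0, 0], "gripper": 1}])

```text
t: 11.25
tool_pos: [0.5052, -0.1517, 0.3612]
eef_rot: [[0.066, 0.998, 0.002], [0.998, -0.066, -0.001], [-0.001, 0.002, -1.0]]
force: [-1.2, -1.1, -0.3]
grip_width: 0.422
gripper_force: 0.0
```

Run:
```python
from h import *
o=observe(); print(o['tool_pos'])
snap('wrist','w4'); snap('top','top2')
f='w4'; x0,y0,x1,y1=280,150,356,240
im=np.load(f'pics/{f}.npz')['color']
hsv=cv2.cvtColor(im[y0:y1,x0:x1],cv2.COLOR_RGB2HSV)
m=(hsv[...,2]>215).astype('uint8')
n,l,st,c=cv2.connectedComponentsWithStats(m); i=1+np.argmax(st[1:,4])
ct=max(cv2.findContours((l==i).astype('uint8'),0,1)[0],key=len)
e=cv2.fitEllipse(ct); u=e[0][0]+x0; v=e[0][1]+y0
print(f,u,v,e[1],ray(f,u,v,.084))
```

```text
[ 0.50520314 -0.15168378  0.36121371]
w4 316.46162033081055 197.00373077392578 (38.97010040283203, 39.11286544799805) [ 0.50430161 -0.1207272   0.084     ]
```

Run:
```python
from h import *
piv=np.array([.5895,-.1190]); 
# current commanded ~ measured
p0=np.array([.5055,-.150]); yaw0=np.arctan2(-.064,.998)
for deg in list(range(-87,-180,-6))+[-177,-180]:
    f=np.radians(deg); a=np.array([np.cos(f),np.sin(f)]); n=np.array([-a[1],a[0]])
    P=piv+.052*a+.0315*n
    print(deg,np.round(P,4),np.round(P-p0,3), 'tw',round(np.arctan2(n[1],n[0])-yaw0,3))
```

```text
-87 [ 0.6237 -0.1693] [ 0.118 -0.019] tw 0.116
-93 [ 0.6182 -0.1726] [ 0.113 -0.023] tw 0.012
-99 [ 0.6125 -0.1753] [ 0.107 -0.025] tw -0.093
-105 [ 0.6065 -0.1774] [ 0.101 -0.027] tw -0.198
-111 [ 0.6003 -0.1788] [ 0.095 -0.029] tw -0.302
-117 [ 0.594  -0.1796] [ 0.088 -0.03 ] tw -0.407
-123 [ 0.5876 -0.1798] [ 0.082 -0.03 ] tw -0.512
-129 [ 0.5813 -0.1792] [ 0.076 -0.029] tw -0.617
-135 [ 0.575 -0.178] [ 0.07  -0.028] tw -0.721
-141 [ 0.5689 -0.1762] [ 0.063 -0.026] tw -0.826
-147 [ 0.563  -0.1737] [ 0.058 -0.024] tw -0.931
-153 [ 0.5575 -0.1707] [ 0.052 -0.021] tw -1.036
-159 [ 0.5522 -0.167 ] [ 0.047 -0.017] tw -1.14
-165 [ 0.5474 -0.1629] [ 0.042 -0.013] tw -1.245
-171 [ 0.5431 -0.1582] [ 0.038 -0.008] tw -1.35
-177 [ 0.5392 -0.1532] [ 0.034 -0.003] tw -1.454
-177 [ 0.5392 -0.1532] [ 0.034 -0.003] tw -1.454
-180 [ 0.5375 -0.1505] [ 0.032 -0.001] tw -1.507
```

apply_moves(plan=[{"delta_pos": [0.04, -0.006, 0.005], "twist": [0, 0, 0.05], "gripper": 1}, {"delta_pos": [0.08, -0.012, 0.005], "twist": [0, 0, 0.1], "gripper": 1}, {"delta_pos": [0.12, -0.018, 0.005], "twist": [0, 0, 0.11], "gripper": 1}, {"delta_pos": [0.135, -0.018, 0], "twist": [0, 0, 0.11], "gripper": 1}, {"delta_pos": [0.135, -0.018, 0], "twist": [0, 0, 0.11], "gripper": 1}, {"delta_pos": [0.135, -0.018, -0.02], "twist": [0, 0, 0.11], "gripper": 1}, {"delta_pos": [0.135, -0.018, -0.045], "twist": [0, 0, 0.11], "gripper": 1}, {"delta_pos": [0.135, -0.018, -0.065], "twist": [0, 0, 0.11], "gripper": 1}, {"delta_pos": [0.135, -0.018, -0.071], "twist": [0, 0, 0.11], "gripper": 1}, {"delta_pos": [0.135, -0.018, -0.071], "twist": [0, 0, 0.11], "gripper": 1}])

```text
t: 12.35
tool_pos: [0.6394, -0.1675, 0.2883]
eef_rot: [[-0.048, 0.999, -0.003], [0.999, 0.048, 0.001], [0.001, -0.003, -1.0]]
force: [0.1, 0.7, 0.8]
grip_width: 0.009
gripper_force: 0.0
```

apply_moves(plan=[{"delta_pos": [-0.009, 0, 0], "twist": [0, 0, 0], "gripper": 1}, {"delta_pos": [-0.017, -0.001, 0], "twist": [0, 0, 0], "gripper": 1}, {"delta_pos": [-0.022, -0.005, 0], "twist": [0, 0, -0.1], "gripper": 1}, {"delta_pos": [-0.028, -0.007, 0], "twist": [0, 0, -0.2], "gripper": 1}, {"delta_pos": [-0.034, -0.009, 0], "twist": [0, 0, -0.31], "gripper": 1}, {"delta_pos": [-0.04, -0.011, 0], "twist": [0, 0, -0.41], "gripper": 1}, {"delta_pos": [-0.047, -0.012, 0], "twist": [0, 0, -0.52], "gripper": 1}, {"delta_pos": [-0.053, -0.012, 0], "twist": [0, 0, -0.62], "gripper": 1}, {"delta_pos": [-0.059, -0.011, 0], "twist": [0, 0, -0.73], "gripper": 1}, {"delta_pos": [-0.065, -0.01, 0], "twist": [0, 0, -0.83], "gripper": 1}, {"delta_pos": [-0.072, -0.008, 0], "twist": [0, 0, -0.94], "gripper": 1}, {"delta_pos": [-0.077, -0.006, 0], "twist": [0, 0, -1.04], "gripper": 1}, {"delta_pos": [-0.083, -0.003, 0], "twist": [0, 0, -1.15], "gripper": 1}, {"delta_pos": [-0.088, 0.001, 0], "twist": [0, 0, -1.25], "gripper": 1}, {"delta_pos": [-0.093, 0.005, 0], "twist": [0, 0, -1.35], "gripper": 1}, {"delta_pos": [-0.097, 0.01, 0], "twist": [0, 0, -1.46], "gripper": 1}, {"delta_pos": [-0.1, 0.013, 0], "twist": [0, 0, -1.54], "gripper": 1}, {"delta_pos": [-0.1, 0.013, 0], "twist": [0, 0, -1.54], "gripper": 1}, {"delta_pos": [-0.1, 0.013, 0], "twist": [0, 0, -1.54], "gripper": 1}])

```text
t: 14.25
tool_pos: [0.5402, -0.1551, 0.2899]
eef_rot: [[0.997, 0.08, 0.001], [0.08, -0.997, -0.0], [0.001, 0.0, -1.0]]
force: [0.0, -1.5, 0.8]
grip_width: 0.004
gripper_force: 0.0
```

Run:
```python
from h import *
s=snap('top','top3'); im=s['color']
cv2.imwrite('pics/top3c.png',cv2.resize(im[180:330,350:510,::-1],None,fx=4,fy=4,interpolation=cv2.INTER_CUBIC))
```

```text
(no output)
```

View pics/top3c.png

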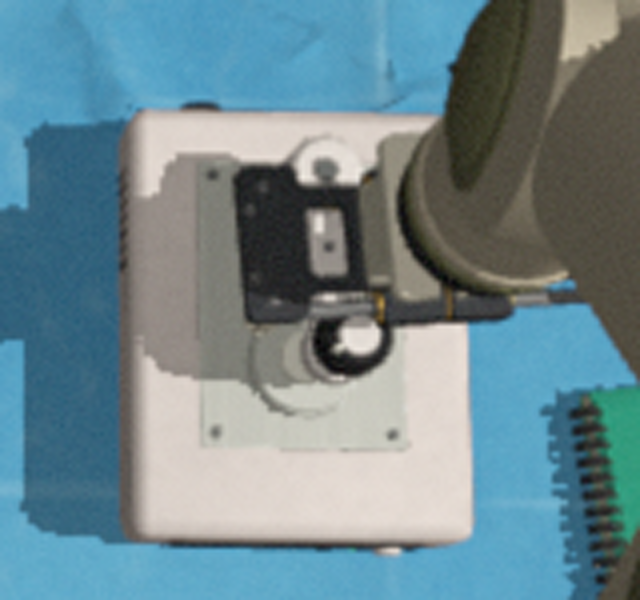

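The top view shows the knob at about (437,266), still slightly to the right of the crystal, so the arm hasn't reached its stop yet.

Run:
```python
from h import *
k=ray('top3',437.5,266,.152); print(k, np.degrees(np.arctan2(k[1]+.119,k[0]-.5895)))
```

```text
[ 0.50271333 -0.12701762  0.152     ] -174.7218225227178
```

apply_moves(plan=[{"delta_pos": [0, 0.001, 0], "twist": [0, 0, -0.01], "gripper": 1}, {"delta_pos": [0, 0.002, 0], "twist": [0, 0, -0.02], "gripper": 1}, {"delta_pos": [-0.001, 0.003, 0], "twist": [0, 0, -0.03], "gripper": 1}, {"delta_pos": [-0.001, 0.003, 0], "twist": [0, 0, -0.03], "gripper": 1}])

```text
t: 14.7
tool_pos: [0.5395, -0.1521, 0.2892]
eef_rot: [[0.999, 0.047, 0.0], [0.047, -0.999, -0.0], [0.0, 0.0, -1.0]]
force: [-0.1, -0.5, 0.3]
grip_width: 0.006
gripper_force: 0.4
```

apply_moves(plan=[{"delta_pos": [0, 0.0005, 0], "twist": [0, 0, -0.01], "gripper": 1}, {"delta_pos": [0, 0.001, 0], "twist": [0, 0, -0.02], "gripper": 1}, {"delta_pos": [0, 0.0015, 0], "twist": [0, 0, -0.03], "gripper": 1}, {"delta_pos": [0, 0.0015, 0], "twist": [0, 0, -0.03], "gripper": 1}])

```text
t: 15.1
tool_pos: [0.5393, -0.1505, 0.2891]
eef_rot: [[1.0, 0.017, -0.001], [0.017, -1.0, 0.0], [-0.001, -0.0, -1.0]]
force: [-1.7, -0.5, 0.3]
grip_width: 0.008
gripper_force: 0.5
```

apply_moves(plan=[{"delta_pos": [0, 0.0005, 0], "twist": [0, 0, 0], "gripper": 1}, {"delta_pos": [0, 0.001, 0], "twist": [0, 0, 0], "gripper": 1}, {"delta_pos": [0, 0.001, 0], "twist": [0, 0, 0], "gripper": 1}])

```text
t: 15.4
tool_pos: [0.5394, -0.1495, 0.2892]
eef_rot: [[1.0, 0.018, -0.0], [0.018, -1.0, 0.0], [-0.0, -0.0, -1.0]]
force: [-0.9, -1.3, 0.1]
grip_width: 0.005
gripper_force: 0.5
```

apply_moves(plan=[{"delta_pos": [0, 0.0005, 0], "twist": [0, 0, 0], "gripper": 1}, {"delta_pos": [0, 0.001, 0], "twist": [0, 0, 0], "gripper": 1}, {"delta_pos": [0, 0.0014, 0], "twist": [0, 0, 0], "gripper": 1}, {"delta_pos": [0, 0.0014, 0], "twist": [0, 0, 0], "gripper": 1}])

```text
t: 15.8
tool_pos: [0.5393, -0.1486, 0.2892]
eef_rot: [[1.0, 0.017, -0.0], [0.017, -1.0, -0.0], [-0.0, 0.0, -1.0]]
force: [-1.8, -3.4, -0.2]
grip_width: 0.004
gripper_force: 1.9
```

Run:
```python
from h import *
s=snap('top','top4'); im=s['color']
g=im[250:282,420:456].sum(2)
t=im[255:275,428:448].astype(int)
# knob dark blob centroid in top3 vs top4
for f in('top3','top4'):
    im=np.load(f'pics/{f}.npz')['color'][255:282,424:454].astype(int).sum(2)
    ys,xs=np.where(im<150); print(f,xs.mean()+424,ys.mean()+255,xs.min()+424,xs.max()+424,ys.max()+255)
```

```text
top3 435.26851851851853 266.3796296296296 424 451 273
top4 432.4227642276423 265.7967479674797 424 453 273
```

apply_moves(plan=[{"delta_pos": [0, 0.0005, 0], "twist": [0, 0, 0], "gripper": 1}, {"delta_pos": [0, 0.001, 0], "twist": [0, 0, 0], "gripper": 1}, {"delta_pos": [0, 0.001, 0], "twist": [0, 0, 0], "gripper": 1}])

```text
t: 16.15
tool_pos: [0.5392, -0.1483, 0.2892]
eef_rot: [[1.0, 0.017, 0.0], [0.017, -1.0, -0.001], [-0.0, 0.001, -1.0]]
force: [-1.8, -7.5, -0.7]
grip_width: 0.006
gripper_force: 3.6
```

apply_moves(plan=[{"delta_pos": [0, -0.01, 0], "twist": [0, 0, 0], "gripper": 1}, {"delta_pos": [0, -0.025, 0.01], "twist": [0, 0, 0], "gripper": 1}, {"delta_pos": [0, -0.03, 0.04], "twist": [0, 0, 0.1], "gripper": 0.5}, {"delta_pos": [0, -0.03, 0.08], "twist": [0, 0, 0.24], "gripper": 0}, {"delta_pos": [-0.01, -0.02, 0.1], "twist": [0, 0, 0.38], "gripper": -0.3}, {"delta_pos": [-0.02, -0.01, 0.1], "twist": [0, 0, 0.52], "gripper": -0.3}, {"delta_pos": [-0.03, 0, 0.1], "twist": [0, 0, 0.66], "gripper": -0.3}, {"delta_pos": [-0.035, 0.01, 0.1], "twist": [0, 0, 0.8], "gripper": -0.3}, {"delta_pos": [-0.035, 0.02, 0.1], "twist": [0, 0, 0.94], "gripper": -0.3}, {"delta_pos": [-0.035, 0.027, 0.1], "twist": [0, 0, 1.08], "gripper": -0.3}, {"delta_pos": [-0.035, 0.027, 0.1], "twist": [0, 0, 1.22], "gripper": -0.3}, {"delta_pos": [-0.035, 0.027, 0.1], "twist": [0, 0, 1.36], "gripper": -0.3}, {"delta_pos": [-0.035, 0.027, 0.1], "twist": [0, 0, 1.5], "gripper": -0.3}, {"delta_pos": [-0.035, 0.027, 0.1], "twist": [0, 0, 1.64], "gripper": -0.3}, {"delta_pos": [-0.035, 0.027, 0.1], "twist": [0, 0, 1.78], "gripper": -0.3}, {"delta_pos": [-0.035, 0.027, 0.1], "twist": [0, 0, 1.92], "gripper": -0.3}, {"delta_pos": [-0.035, 0.027, 0.1], "twist": [0, 0, 2.06], "gripper": -0.3}, {"delta_pos": [-0.035, 0.027, 0.1], "twist": [0, 0, 2.2], "gripper": -0.3}])

```text
t: 17.95
tool_pos: [0.5046, -0.121, 0.3902]
eef_rot: [[-0.607, 0.795, 0.001], [0.795, 0.607, -0.001], [-0.001, 0.001, -1.0]]
force: [0.3, 0.3, -0.3]
grip_width: 0.652
gripper_force: 0.0
```

Run:
```python
from h import *
o=observe(); print(o['joints'],o['tool_pos'])
s=snap('wrist','w5')
print(proj('w5',[[.5046,-.1207,.153],[.5896,-.119,.137]]))
```

```text
[ 0.53631271  0.42127946 -0.55659104  2.05885393  0.32546246  0.74474743
  0.4287757 ] [ 0.50459253 -0.12103632  0.39016074]
[[321.06822443 262.19307106]
 [423.35946307 323.77488289]]
```

View pics/w5.png

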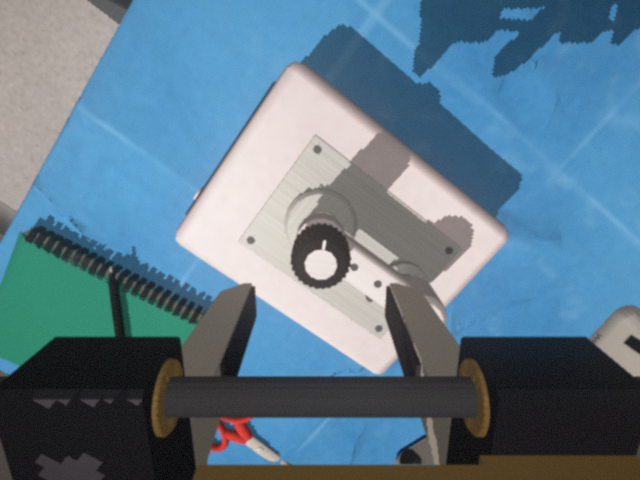

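The wrist view shows the knob top at (321,262), exactly where it is predicted over the crystal. The arm is at its stop. I'm winding the wrist to its far end, then going down on the knob.

apply_moves(newtons=35, plan=[{"delta_pos": [0, 0, 0], "twist": [0, 0, 0.14], "gripper": -0.3}, {"delta_pos": [0, 0, 0], "twist": [0, 0, 0.28], "gripper": -0.3}, {"delta_pos": [0, 0, 0], "twist": [0, 0, 0.42], "gripper": -0.3}, {"delta_pos": [0, 0, 0], "twist": [0, 0, 0.56], "gripper": -0.3}, {"delta_pos": [0, 0, 0], "twist": [0, 0, 0.7], "gripper": -0.3}, {"delta_pos": [0, 0, 0], "twist": [0, 0, 0.84], "gripper": -0.3}, {"delta_pos": [0, 0, 0], "twist": [0, 0, 0.98], "gripper": -0.3}, {"delta_pos": [0, 0, 0], "twist": [0, 0, 1.12], "gripper": -0.3}, {"delta_pos": [0, 0, 0], "twist": [0, 0, 1.26], "gripper": -0.3}, {"delta_pos": [0, 0, 0], "twist": [0, 0, 1.4], "gripper": -0.3}, {"delta_pos": [0, 0, 0], "twist": [0, 0, 1.54], "gripper": -0.3}, {"delta_pos": [0, 0, -0.01], "twist": [0, 0, 1.68], "gripper": -0.3}, {"delta_pos": [0, 0, -0.025], "twist": [0, 0, 1.8], "gripper": -0.3}, {"delta_pos": [0, 0, -0.045], "twist": [0, 0, 1.9], "gripper": -0.3}, {"delta_pos": [0, 0, -0.06], "twist": [0, 0, 1.9], "gripper": -0.3}, {"delta_pos": [0, 0, -0.07], "twist": [0, 0, 1.9], "gripper": -0.3}, {"delta_pos": [0, 0, -0.075], "twist": [0, 0, 1.9], "gripper": -0.3}, {"delta_pos": [0, 0, -0.075], "twist": [0, 0, 1.9], "gripper": -0.3}, {"delta_pos": [0, 0, -0.075], "twist": [0, 0, 1.9], "gripper": -0.3}])

```text
t: 19.9
tool_pos: [0.5047, -0.1202, 0.3148]
eef_rot: [[-0.561, -0.828, 0.001], [-0.828, 0.561, -0.0], [-0.0, -0.001, -1.0]]
force: [-0.9, 0.5, -0.3]
grip_width: 0.648
gripper_force: 0.0
```

```bash
cat > o.py <<'E'
from h import *
np.set_printoptions(precision=4,suppress=True)
o=observe(); R=o['eef_rot']; print(round(o['t'],2),'pos',o['tool_pos'],'yaw',round(float(np.arctan2(R[1,1],R[0,1])),3),'F',o['force'],'T',o['wrist_torque'],'j7',round(float(o['joints'][6]),3),'w',o['grip_width'])
E
python3 o.py
```

```text
19.9 pos [ 0.5047 -0.1202  0.3148] yaw 2.546 F [-0.8741  0.4906 -0.308 ] T [ 0.1182 -0.0745  0.0028] j7 1.843 w 0.647515310143383
```

apply_moves(plan=[{"delta_pos": [0, 0, 0], "twist": [0, 0, 0.12], "gripper": -0.3}, {"delta_pos": [0, 0, 0], "twist": [0, 0, 0.25], "gripper": -0.3}, {"delta_pos": [0, 0, 0], "twist": [0, 0, 0.38], "gripper": -0.3}, {"delta_pos": [0, 0, 0], "twist": [0, 0, 0.5], "gripper": -0.3}, {"delta_pos": [0, 0, 0], "twist": [0, 0, 0.5], "gripper": 0}, {"delta_pos": [0, 0, 0], "twist": [0, 0, 0.5], "gripper": 1}, {"delta_pos": [0, 0, 0], "twist": [0, 0, 0.5], "gripper": 1}, {"delta_pos": [0, 0, 0], "twist": [0, 0, 0.5], "gripper": 1}, {"delta_pos": [0, 0, 0], "twist": [0, 0, 0.5], "gripper": 1}, {"delta_pos": [0, 0, 0], "twist": [0, 0, 0.5], "gripper": 1}, {"delta_pos": [0, 0, 0], "twist": [0, 0, 0.5], "gripper": 1}, {"delta_pos": [0, 0, 0], "twist": [0, 0, 0.5], "gripper": 1}])

```text
t: 21.1
tool_pos: [0.5047, -0.1202, 0.3144]
eef_rot: [[-0.095, -0.996, 0.001], [-0.996, 0.095, 0.0], [-0.0, -0.001, -1.0]]
force: [2.8, -0.9, 1.5]
grip_width: 0.382
gripper_force: 35.0
```

```bash
python3 o.py
```

```text
21.1 pos [ 0.5047 -0.1202  0.3144] yaw 3.047 F [ 2.8167 -0.9029  1.519 ] T [-0.086  -0.5441 -0.0489] j7 2.26 w 0.38204521955329174
```

apply_moves(plan=[{"delta_pos": [0, 0, -0.0002], "twist": [0, 0, -0.08], "gripper": 1}, {"delta_pos": [0, 0, -0.0004], "twist": [0, 0, -0.16], "gripper": 1}, {"delta_pos": [0, 0, -0.0006], "twist": [0, 0, -0.24], "gripper": 1}, {"delta_pos": [0, 0, -0.0008], "twist": [0, 0, -0.32], "gripper": 1}, {"delta_pos": [0, 0, -0.001], "twist": [0, 0, -0.4], "gripper": 1}, {"delta_pos": [0, 0, -0.001], "twist": [0, 0, -0.4], "gripper": 1}])

```text
t: 21.7
tool_pos: [0.5048, -0.1202, 0.3136]
eef_rot: [[-0.475, -0.88, 0.001], [-0.88, 0.475, -0.0], [-0.0, -0.001, -1.0]]
force: [3.1, -1.0, 1.1]
grip_width: 0.381
gripper_force: 35.0
```

```bash
python3 o.py
```

```text
21.7 pos [ 0.5048 -0.1202  0.3136] yaw 2.646 F [ 3.1232 -1.0225  1.0504] T [-0.1346 -0.7955  0.0342] j7 1.922 w 0.38122613849332665
```

apply_moves(plan=[{"delta_pos": [0, 0, -0.0002], "twist": [0, 0, -0.08], "gripper": 1}, {"delta_pos": [0, 0, -0.0004], "twist": [0, 0, -0.16], "gripper": 1}, {"delta_pos": [0, 0, -0.0006], "twist": [0, 0, -0.24], "gripper": 1}, {"delta_pos": [0, 0, -0.0008], "twist": [0, 0, -0.32], "gripper": 1}])

```text
t: 22.1
tool_pos: [0.505, -0.1203, 0.3127]
eef_rot: [[-0.728, -0.686, 0.002], [-0.686, 0.728, -0.0], [-0.001, -0.001, -1.0]]
force: [4.8, -1.2, 2.5]
grip_width: 0.376
gripper_force: 35.0
```

```bash
python3 o.py; python3 -c "
from h import *
s=snap('wrist','w6')
a=np.load('pics/w5.npz')['color'][200:340,250:390,::-1]; b=s['color'][220:420,220:420,::-1]
cv2.imwrite('pics/w6c.png',cv2.resize(b,None,fx=3,fy=3))"
```

```text
22.1 pos [ 0.505  -0.1203  0.3127] yaw 2.327 F [ 4.8085 -1.2102  2.5389] T [-0.3058 -0.9382  0.2077] j7 1.657 w 0.37595990575492044
```

View pics/w6c.png

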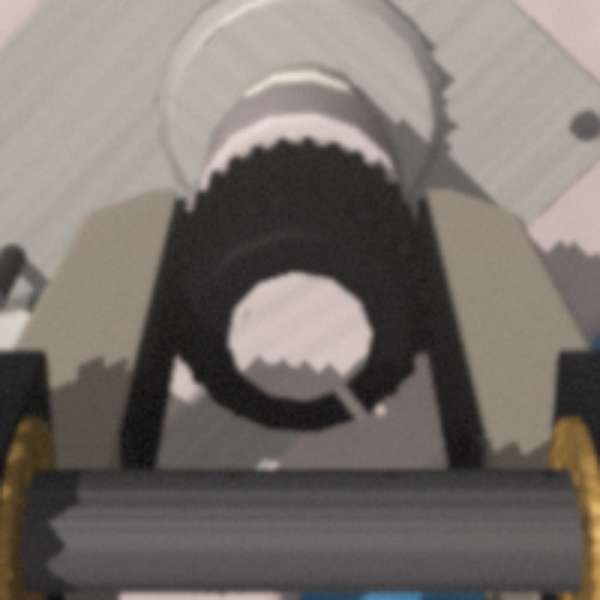

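The knob's pointer has kept its place relative to the fingers, so the knob is turning with the gripper. Torque while moving is 0.21 N m, which matches the thread drag.

apply_moves(plan=[{"delta_pos": [0.0003, 0, -0.0002], "twist": [0, 0, -0.08], "gripper": 1}, {"delta_pos": [0.0005, 0, -0.0005], "twist": [0, 0, -0.16], "gripper": 1}, {"delta_pos": [0.0005, 0, -0.0007], "twist": [0, 0, -0.24], "gripper": 1}])

```text
t: 22.45
tool_pos: [0.5053, -0.1204, 0.3119]
eef_rot: [[-0.869, -0.494, 0.001], [-0.494, 0.869, -0.0], [-0.001, -0.001, -1.0]]
force: [2.8, -3.0, 3.5]
grip_width: 0.382
gripper_force: 35.0
```

```bash
python3 o.py
```

```text
22.45 pos [ 0.5053 -0.1204  0.3119] yaw 2.088 F [ 2.7576 -3.0433  3.5192] T [-0.427  -0.7403  0.164 ] j7 1.462 w 0.38150611763778264
```

apply_moves(plan=[{"delta_pos": [0.0002, -0.0002, -0.0001], "twist": [0, 0, -0.08], "gripper": 1}, {"delta_pos": [0.0002, -0.0003, -0.0003], "twist": [0, 0, -0.16], "gripper": 1}, {"delta_pos": [0.0002, -0.0003, -0.0005], "twist": [0, 0, -0.24], "gripper": 1}])

```text
t: 22.75
tool_pos: [0.5054, -0.1206, 0.3114]
eef_rot: [[-0.962, -0.273, 0.001], [-0.273, 0.962, -0.0], [-0.001, -0.0, -1.0]]
force: [3.0, -1.1, 3.2]
grip_width: 0.384
gripper_force: 35.0
```

```bash
python3 o.py
```

```text
22.75 pos [ 0.5054 -0.1206  0.3114] yaw 1.848 F [ 2.955  -1.1178  3.1879] T [-0.3494 -0.7331  0.2295] j7 1.269 w 0.38410514960865016
```

apply_moves(plan=[{"delta_pos": [0.0001, 0, -0.0001], "twist": [0, 0, -0.08], "gripper": 1}, {"delta_pos": [0.0001, 0, -0.0003], "twist": [0, 0, -0.16], "gripper": 1}, {"delta_pos": [0.0001, 0, -0.0005], "twist": [0, 0, -0.24], "gripper": 1}])

```text
t: 23.05
tool_pos: [0.5055, -0.1207, 0.3108]
eef_rot: [[-0.999, -0.037, 0.001], [-0.037, 0.999, -0.0], [-0.001, -0.0, -1.0]]
force: [1.8, -2.4, 1.9]
grip_width: 0.383
gripper_force: 35.0
```

```bash
python3 o.py
```

```text
23.05 pos [ 0.5055 -0.1207  0.3108] yaw 1.607 F [ 1.75   -2.4244  1.8525] T [-0.5242 -0.7512  0.2119] j7 1.078 w 0.38263362001716467
```

apply_moves(plan=[{"delta_pos": [0.0001, -0.0002, -0.0002], "twist": [0, 0, -0.08], "gripper": 1}, {"delta_pos": [0.0001, -0.0002, -0.0004], "twist": [0, 0, -0.16], "gripper": 1}, {"delta_pos": [0.0001, -0.0002, -0.0006], "twist": [0, 0, -0.24], "gripper": 1}])

```text
t: 23.35
tool_pos: [0.5055, -0.1209, 0.3102]
eef_rot: [[-0.979, 0.202, 0.0], [0.202, 0.979, -0.0], [-0.0, -0.0, -1.0]]
force: [2.9, -3.9, 2.8]
grip_width: 0.379
gripper_force: 35.0
```

```bash
python3 o.py
```

```text
23.35 pos [ 0.5055 -0.1209  0.3102] yaw 1.367 F [ 2.8588 -3.885   2.8408] T [-0.4794 -0.6729  0.1394] j7 0.889 w 0.3787852364739569
```

apply_moves(plan=[{"delta_pos": [0.0002, -0.0003, -0.0001], "twist": [0, 0, -0.08], "gripper": 1}, {"delta_pos": [0.0002, -0.0003, -0.0003], "twist": [0, 0, -0.16], "gripper": 1}, {"delta_pos": [0.0002, -0.0003, -0.0005], "twist": [0, 0, -0.24], "gripper": 1}])

```text
t: 23.65
tool_pos: [0.5056, -0.1211, 0.3097]
eef_rot: [[-0.903, 0.429, 0.0], [0.429, 0.903, -0.0], [-0.0, -0.0, -1.0]]
force: [1.2, -2.1, 6.1]
grip_width: 0.384
gripper_force: 35.0
```

```bash
python3 o.py
```

```text
23.65 pos [ 0.5056 -0.1211  0.3097] yaw 1.127 F [ 1.1709 -2.1406  6.1288] T [-0.4265 -0.4739  0.1926] j7 0.704 w 0.3839185116034229
```

apply_moves(plan=[{"delta_pos": [0, -0.0002, 0], "twist": [0, 0, -0.08], "gripper": 1}, {"delta_pos": [0, -0.0002, 0], "twist": [0, 0, -0.16], "gripper": 1}])

```text
t: 23.85
tool_pos: [0.5056, -0.1213, 0.3097]
eef_rot: [[-0.824, 0.567, 0.0], [0.567, 0.824, -0.0], [-0.0, -0.0, -1.0]]
force: [1.9, -2.2, 3.8]
grip_width: 0.383
gripper_force: 35.0
```

```bash
python3 o.py
```

```text
23.85 pos [ 0.5056 -0.1213  0.3097] yaw 0.968 F [ 1.8604 -2.2187  3.8251] T [-0.3767 -0.5395  0.1834] j7 0.582 w 0.38334505145129255
```

apply_moves(plan=[{"delta_pos": [0, -0.0002, 0], "twist": [0, 0, -0.08], "gripper": 1}, {"delta_pos": [0, -0.0002, -0.0001], "twist": [0, 0, -0.16], "gripper": 1}])

```text
t: 24.05
tool_pos: [0.5056, -0.1214, 0.3096]
eef_rot: [[-0.723, 0.691, 0.0], [0.691, 0.723, -0.0], [-0.0, -0.0, -1.0]]
force: [0.8, -1.4, 6.3]
grip_width: 0.381
gripper_force: 35.0
```

```bash
python3 o.py
```

```text
24.05 pos [ 0.5056 -0.1214  0.3096] yaw 0.808 F [ 0.8001 -1.3582  6.3415] T [-0.3191 -0.4594  0.1914] j7 0.461 w 0.3805107445951649
```

apply_moves(plan=[{"delta_pos": [0, -0.0001, 0.0001], "twist": [0, 0, -0.08], "gripper": 1}, {"delta_pos": [0, -0.0001, 0.0002], "twist": [0, 0, -0.16], "gripper": 1}])

```text
t: 24.25
tool_pos: [0.5055, -0.1215, 0.3097]
eef_rot: [[-0.603, 0.797, -0.0], [0.797, 0.603, 0.0], [0.0, -0.0, -1.0]]
force: [1.6, -2.1, 1.1]
grip_width: 0.383
gripper_force: 35.0
```

```bash
python3 o.py
```

```text
24.25 pos [ 0.5055 -0.1215  0.3097] yaw 0.648 F [ 1.5841 -2.1346  1.1116] T [-0.349  -0.6058  0.2038] j7 0.341 w 0.38301024330628225
```

apply_moves(plan=[{"delta_pos": [0, 0, 0], "twist": [0, 0, -0.08], "gripper": 1}, {"delta_pos": [0, 0, 0], "twist": [0, 0, -0.16], "gripper": 1}])

```text
t: 24.45
tool_pos: [0.5055, -0.1216, 0.3096]
eef_rot: [[-0.468, 0.883, -0.0], [0.883, 0.468, -0.0], [0.0, -0.0, -1.0]]
force: [1.6, -1.9, 3.0]
grip_width: 0.385
gripper_force: 35.0
```

```bash
python3 o.py
```

```text
24.45 pos [ 0.5055 -0.1216  0.3096] yaw 0.488 F [ 1.5924 -1.9425  2.9953] T [-0.4841 -0.6184  0.1886] j7 0.222 w 0.38524792736399577
```

apply_moves(plan=[{"delta_pos": [0, 0, 0], "twist": [0, 0, -0.08], "gripper": 1}, {"delta_pos": [0, 0, 0], "twist": [0, 0, -0.16], "gripper": 1}])

```text
t: 24.65
tool_pos: [0.5054, -0.1216, 0.3096]
eef_rot: [[-0.322, 0.947, -0.0], [0.947, 0.322, -0.0], [0.0, -0.0, -1.0]]
force: [1.1, -2.1, 2.5]
grip_width: 0.379
gripper_force: 35.0
```

```bash
python3 o.py
cat > ptr.py <<'E'
from h import *
import sys
s=snap('wrist',sys.argv[1])
# pointer on knob top ring: crop centre (300,335)/3+220 ; ring radius ~ 33/... sample mean brightness over r=27..40 px/... 
for f in ('w6',sys.argv[1]):
    im=np.load(f'pics/{f}.npz')['color'].astype(np.float32).mean(2)
    out=[]
    for a in range(-60,150,6):
        t=np.radians(a); v=[]
        for r in np.arange(26,38):
            x=320+r*np.cos(t); y=331.7+r*.95*np.sin(t)
            v.append(cv2.getRectSubPix(im,(1,1),(float(x),float(y)))[0,0])
        out.append(int(np.max(np.sort(v)[:7])))
    print(f,dict(zip(range(-60,150,6),out)))
E
python3 ptr.py w7
```

```text
24.65 pos [ 0.5054 -0.1216  0.3096] yaw 0.328 F [ 1.09   -2.0884  2.5466] T [-0.5299 -0.5027  0.2334] j7 0.104 w 0.37938741290655276
w6 {-60: 42, -54: 42, -48: 41, -42: 41, -36: 40, -30: 39, -24: 39, -18: 39, -12: 39, -6: 39, 0: 37, 6: 38, 12: 37, 18: 32, 24: 30, 30: 29, 36: 29, 42: 27, 48: 44, 54: 116, 60: 63, 66: 34, 72: 34, 78: 32, 84: 28, 90: 33, 96: 34, 102: 31, 108: 30, 114: 28, 120: 26, 126: 28, 132: 27, 138: 26, 144: 28}
w7 {-60: 59, -54: 58, -48: 58, -42: 57, -36: 56, -30: 57, -24: 57, -18: 58, -12: 57, -6: 57, 0: 57, 6: 56, 12: 58, 18: 57, 24: 57, 30: 59, 36: 59, 42: 60, 48: 142, 54: 243, 60: 107, 66: 128, 72: 136, 78: 111, 84: 122, 90: 139, 96: 151, 102: 133, 108: 98, 114: 90, 120: 88, 126: 77, 132: 67, 138: 68, 144: 69}
```

```bash
sed -i "s/,'w',o\['grip_width'\]/,'e7',round(float(o['effort'][6]),4),'e',o['effort'][[0,2,4]]/" o.py; python3 o.py
```

```text
24.7 pos [ 0.5054 -0.1216  0.3096] yaw 0.323 F [ 2.4572 -2.7037  1.6593] T [-0.6254 -0.6632  0.1321] j7 0.1 e7 0.4012 e [-1.396  -4.5919 -0.6238]
```

apply_moves(plan=[{"delta_pos": [0, 0, 0], "twist": [0, 0, -0.05], "gripper": 1}, {"delta_pos": [0, 0, 0], "twist": [0, 0, -0.1], "gripper": 1}])

```text
t: 24.9
tool_pos: [0.5054, -0.1216, 0.3096]
eef_rot: [[-0.228, 0.974, -0.001], [0.974, 0.228, -0.0], [0.0, -0.001, -1.0]]
force: [1.3, -2.8, 1.9]
grip_width: 0.382
gripper_force: 35.0
```

```bash
python3 o.py
```

```text
24.9 pos [ 0.5054 -0.1216  0.3096] yaw 0.23 F [ 1.3497 -2.798   1.8582] T [-0.6008 -0.4763  0.1554] j7 0.032 e7 0.3882 e [-0.103  -4.199  -0.4922]
```

apply_moves(plan=[{"delta_pos": [0, 0, 0], "twist": [0, 0, -0.05], "gripper": 1}, {"delta_pos": [0, 0, 0], "twist": [0, 0, -0.1], "gripper": 1}])

```text
t: 25.1
tool_pos: [0.5054, -0.1216, 0.3096]
eef_rot: [[-0.129, 0.992, -0.001], [0.992, 0.129, -0.0], [0.0, -0.001, -1.0]]
force: [1.7, -1.7, 1.5]
grip_width: 0.381
gripper_force: 35.0
```

```bash
python3 o.py
```

```text
25.1 pos [ 0.5054 -0.1216  0.3096] yaw 0.13 F [ 1.6749 -1.6924  1.5074] T [-0.5808 -0.496   0.0696] j7 -0.041 e7 0.451 e [-0.1633 -3.8854 -0.4026]
```

apply_moves(plan=[{"delta_pos": [0, 0, 0], "twist": [0, 0, -0.05], "gripper": 1}, {"delta_pos": [0, 0, 0], "twist": [0, 0, -0.1], "gripper": 1}])

```text
t: 25.3
tool_pos: [0.5054, -0.1217, 0.3095]
eef_rot: [[-0.029, 1.0, -0.001], [1.0, 0.029, 0.0], [0.0, -0.001, -1.0]]
force: [1.0, -2.9, 2.0]
grip_width: 0.384
gripper_force: 35.0
```

```bash
python3 o.py
```

```text
25.3 pos [ 0.5054 -0.1217  0.3095] yaw 0.029 F [ 0.9783 -2.9111  2.0363] T [-0.5443 -0.4111 -0.0628] j7 -0.114 e7 0.6239 e [-0.203  -3.5925 -0.2267]
```

```bash
python3 o.py; python3 ptr.py w8 | tail -1; for i in 1 2 3; do python3 o.py; python3 -c "
from h import *
viewer.snapshot('top')"; done; python3 o.py
```

```text
25.3 pos [ 0.5054 -0.1217  0.3095] yaw 0.029 F [ 0.9783 -2.9111  2.0363] T [-0.5443 -0.4111 -0.0628] j7 -0.114 e7 0.6239 e [-0.203  -3.5925 -0.2267]
w8 {-60: 66, -54: 66, -48: 66, -42: 66, -36: 66, -30: 66, -24: 68, -18: 68, -12: 67, -6: 67, 0: 67, 6: 68, 12: 69, 18: 69, 24: 70, 30: 72, 36: 71, 42: 72, 48: 112, 54: 245, 60: 165, 66: 122, 72: 128, 78: 114, 84: 118, 90: 139, 96: 140, 102: 131, 108: 100, 114: 87, 120: 83, 126: 81, 132: 79, 138: 79, 144: 79}
25.35 pos [ 0.5053 -0.1216  0.3095] yaw 0.026 F [ 1.6815 -2.6021  1.471 ] T [-0.6268 -0.4403 -0.078 ] j7 -0.116 e7 0.3907 e [-1.4087 -3.4589 -0.3831]
25.4 pos [ 0.5053 -0.1217  0.3095] yaw 0.029 F [ 0.8652 -2.9769  2.7704] T [-0.767  -0.3156 -0.0497] j7 -0.114 e7 -0.4288 e [-1.4493 -3.1767 -0.6097]
25.45 pos [ 0.5053 -0.1216  0.3096] yaw 0.03 F [ 1.2234 -2.4113  1.9447] T [-0.6734 -0.4176 -0.08  ] j7 -0.113 e7 -0.0865 e [-1.4436 -3.2577 -0.4724]
25.5 pos [ 0.5053 -0.1216  0.3096] yaw 0.03 F [ 1.0352 -2.6843  0.8769] T [-0.7147 -0.3536 -0.1448] j7 -0.113 e7 0.0914 e [-1.4284 -3.3646 -0.4264]
```

apply_moves(plan=[{"delta_pos": [0, 0, 0], "twist": [0, 0, -0.08], "gripper": 1}])

```text
t: 25.6
tool_pos: [0.5053, -0.1217, 0.3095]
eef_rot: [[0.051, 0.999, -0.001], [0.999, -0.051, 0.0], [0.0, -0.001, -1.0]]
force: [1.3, -2.4, 1.4]
grip_width: 0.38
gripper_force: 35.0
```

```bash
python3 o.py
```

```text
25.6 pos [ 0.5053 -0.1217  0.3095] yaw -0.051 F [ 1.2603 -2.4027  1.3644] T [-0.6909 -0.2522  0.1503] j7 -0.172 e7 1.5744 e [ 0.3882 -4.0675 -0.0449]
```

apply_moves(plan=[{"delta_pos": [0, 0, 0], "twist": [0, 0, -0.06], "gripper": 1}])

```text
t: 25.7
tool_pos: [0.5053, -0.1217, 0.3096]
eef_rot: [[0.113, 0.994, -0.001], [0.994, -0.113, -0.0], [-0.0, -0.001, -1.0]]
force: [-0.0, -3.4, 1.9]
grip_width: 0.381
gripper_force: 35.0
```

```bash
python3 o.py; python3 -c "
from h import *
viewer.snapshot('top')"; python3 o.py
```

```text
25.7 pos [ 0.5053 -0.1217  0.3096] yaw -0.113 F [-0.0283 -3.4377  1.8988] T [-0.7044 -0.2344  0.1722] j7 -0.217 e7 0.3814 e [-0.0769 -3.3082 -0.4681]
25.75 pos [ 0.5052 -0.1217  0.3096] yaw -0.116 F [ 0.5404 -3.6091  2.0098] T [-0.8345 -0.2786  0.1323] j7 -0.219 e7 0.2186 e [-1.6246 -3.235  -0.6545]
```

apply_moves(plan=[{"delta_pos": [0, 0, 0], "twist": [0, 0, -0.06], "gripper": 1}])

```text
t: 25.85
tool_pos: [0.5052, -0.1217, 0.3096]
eef_rot: [[0.169, 0.986, -0.001], [0.986, -0.169, -0.0], [-0.0, -0.001, -1.0]]
force: [-0.9, -2.5, 1.7]
grip_width: 0.379
gripper_force: 35.0
```

```bash
python3 o.py
```

```text
25.85 pos [ 0.5052 -0.1217  0.3096] yaw -0.17 F [-0.8921 -2.5065  1.7171] T [-0.7604 -0.2032  0.2063] j7 -0.258 e7 0.7924 e [-0.2747 -3.3976 -0.4177]
```

apply_moves(plan=[{"delta_pos": [0, 0, 0], "twist": [0, 0, -0.06], "gripper": 1}])

```text
t: 25.95
tool_pos: [0.5052, -0.1217, 0.3095]
eef_rot: [[0.229, 0.973, -0.001], [0.973, -0.229, -0.0], [-0.0, -0.001, -1.0]]
force: [0.2, -3.1, 1.6]
grip_width: 0.38
gripper_force: 35.0
```

```bash
python3 o.py
```

```text
25.95 pos [ 0.5052 -0.1217  0.3095] yaw -0.231 F [ 0.2028 -3.0652  1.6463] T [-0.7432 -0.1897  0.2844] j7 -0.302 e7 0.4991 e [-0.2303 -3.0388 -0.4758]
```

apply_moves(plan=[{"delta_pos": [0, 0, 0], "twist": [0, 0, -0.06], "gripper": 1}])

```text
t: 26.05
tool_pos: [0.5052, -0.1217, 0.3095]
eef_rot: [[0.287, 0.958, -0.001], [0.958, -0.287, -0.0], [-0.0, -0.001, -1.0]]
force: [0.8, -3.8, 1.2]
grip_width: 0.38
gripper_force: 35.0
```

```bash
python3 o.py
```

```text
26.05 pos [ 0.5052 -0.1217  0.3095] yaw -0.291 F [ 0.7962 -3.7815  1.1721] T [-0.7497 -0.2336  0.3073] j7 -0.345 e7 0.4577 e [-0.2578 -2.8165 -0.4923]
```

apply_moves(plan=[{"delta_pos": [0, 0, 0], "twist": [0, 0, -0.06], "gripper": 1}])

```text
t: 26.15
tool_pos: [0.5051, -0.1217, 0.3095]
eef_rot: [[0.344, 0.939, -0.001], [0.939, -0.344, -0.0], [-0.001, -0.001, -1.0]]
force: [-0.4, -2.6, 2.1]
grip_width: 0.378
gripper_force: 35.0
```

```bash
python3 o.py
```

```text
26.15 pos [ 0.5051 -0.1217  0.3095] yaw -0.351 F [-0.4255 -2.6069  2.0645] T [-0.7661 -0.1693  0.2414] j7 -0.387 e7 0.451 e [-0.2611 -2.6038 -0.4937]
```

apply_moves(plan=[{"delta_pos": [0, 0, 0], "twist": [0, 0, -0.05], "gripper": 1}])

```text
t: 26.25
tool_pos: [0.5051, -0.1216, 0.3095]
eef_rot: [[0.391, 0.921, -0.001], [0.921, -0.391, -0.0], [-0.001, -0.001, -1.0]]
force: [-0.5, -2.9, 2.1]
grip_width: 0.38
gripper_force: 35.0
```

```bash
python3 o.py
```

```text
26.25 pos [ 0.5051 -0.1216  0.3095] yaw -0.401 F [-0.5417 -2.856   2.14  ] T [-0.7863 -0.1553  0.248 ] j7 -0.423 e7 0.2381 e [-0.4777 -2.2967 -0.5734]
```

apply_moves(plan=[{"delta_pos": [0, 0, 0], "twist": [0, 0, -0.05], "gripper": 1}])

```text
t: 26.35
tool_pos: [0.5052, -0.1216, 0.3095]
eef_rot: [[0.436, 0.9, -0.001], [0.9, -0.436, -0.0], [-0.001, -0.001, -1.0]]
force: [0.0, -2.5, 2.1]
grip_width: 0.377
gripper_force: 35.0
```

```bash
python3 o.py
```

```text
26.35 pos [ 0.5052 -0.1216  0.3095] yaw -0.451 F [ 0.0184 -2.5133  2.1491] T [-0.6703 -0.0649  0.1099] j7 -0.458 e7 0.4674 e [-0.3851 -2.0793 -0.3627]
```

apply_moves(plan=[{"delta_pos": [0, 0, 0], "twist": [0, 0, -0.04], "gripper": 1}])

```text
t: 26.45
tool_pos: [0.5051, -0.1216, 0.3095]
eef_rot: [[0.472, 0.881, -0.001], [0.881, -0.472, -0.0], [-0.001, -0.001, -1.0]]
force: [-0.5, -2.8, 1.5]
grip_width: 0.381
gripper_force: 35.0
```

```bash
python3 o.py
```

```text
26.45 pos [ 0.5051 -0.1216  0.3095] yaw -0.492 F [-0.5108 -2.8193  1.4797] T [-0.7635  0.0092  0.183 ] j7 -0.487 e7 0.2039 e [-0.7672 -1.9308 -0.5221]
```

apply_moves(plan=[{"delta_pos": [0, 0, 0], "twist": [0, 0, -0.05], "gripper": 1}])

```text
t: 26.55
tool_pos: [0.5051, -0.1216, 0.3095]
eef_rot: [[0.517, 0.856, -0.001], [0.856, -0.517, 0.0], [-0.001, -0.001, -1.0]]
force: [0.2, -2.9, 1.9]
grip_width: 0.381
gripper_force: 35.0
```

```bash
python3 o.py
```

```text
26.55 pos [ 0.5051 -0.1216  0.3095] yaw -0.543 F [ 0.2426 -2.9338  1.8578] T [-0.7332  0.035  -0.0379] j7 -0.523 e7 0.7284 e [-0.5149 -1.9827 -0.1964]
```

apply_moves(plan=[{"delta_pos": [0, 0, 0], "twist": [0, 0, -0.05], "gripper": 1}])

```text
t: 26.65
tool_pos: [0.5051, -0.1216, 0.3095]
eef_rot: [[0.559, 0.829, -0.001], [0.829, -0.559, 0.0], [-0.001, -0.001, -1.0]]
force: [0.3, -3.0, 1.6]
grip_width: 0.381
gripper_force: 35.0
```

```bash
python3 o.py
```

```text
26.65 pos [ 0.5051 -0.1216  0.3095] yaw -0.594 F [ 0.2853 -3.0148  1.5762] T [-0.7229  0.0945 -0.0388] j7 -0.559 e7 0.6182 e [-0.5911 -1.8084 -0.24  ]
```

apply_moves(plan=[{"delta_pos": [0, 0, 0], "twist": [0, 0, -0.05], "gripper": 1}])

```text
t: 26.75
tool_pos: [0.5051, -0.1216, 0.3095]
eef_rot: [[0.6, 0.8, -0.001], [0.8, -0.6, 0.0], [-0.001, -0.001, -1.0]]
force: [-0.9, -3.3, 1.2]
grip_width: 0.382
gripper_force: 35.0
```

```bash
python3 o.py
```

```text
26.75 pos [ 0.5051 -0.1216  0.3095] yaw -0.643 F [-0.938  -3.2992  1.1771] T [-0.7621  0.0846  0.1349] j7 -0.594 e7 0.4739 e [-0.5022 -1.5256 -0.3625]
```

```bash
python3 ptr.py w9 | tail -1; python3 o.py
python3 - <<'E'
from h import *
for f in ('w6','w7','w8','w9'):
    im=np.load(f'pics/{f}.npz')['color'].astype(np.float32).mean(2)
    r=[]
    for a in np.arange(44,66,2.):
        t=np.radians(a); r.append(round(float(np.mean([cv2.getRectSubPix(im,(1,1),(float(320+q*np.cos(t)),float(331.7+q*.95*np.sin(t))))[0,0] for q in np.arange(27,34)]))))
    print(f,r)
E
```

```text
w9 {-60: 47, -54: 52, -48: 52, -42: 50, -36: 51, -30: 50, -24: 50, -18: 51, -12: 58, -6: 67, 0: 68, 6: 67, 12: 67, 18: 66, 24: 66, 30: 66, 36: 67, 42: 66, 48: 117, 54: 244, 60: 152, 66: 116, 72: 116, 78: 105, 84: 113, 90: 131, 96: 127, 102: 115, 108: 79, 114: 73, 120: 70, 126: 62, 132: 55, 138: 54, 144: 54}
26.8 pos [ 0.5051 -0.1216  0.3095] yaw -0.646 F [-0.3259 -2.9278  0.9429] T [-0.8133  0.0991  0.0586] j7 -0.596 e7 0.3106 e [-1.8207 -1.5385 -0.5386]
w6 [29, 29, 40, 71, 103, 117, 113, 90, 56, 36, 32]
w7 [60, 70, 121, 200, 239, 244, 226, 169, 107, 86, 88]
w8 [73, 75, 100, 170, 231, 246, 242, 208, 143, 104, 96]
w9 [65, 69, 100, 177, 233, 245, 238, 195, 126, 91, 86]
```

apply_moves(plan=[{"delta_pos": [0, 0, 0], "twist": [0, 0, -0.05], "gripper": 1}])

```text
t: 26.9
tool_pos: [0.5051, -0.1216, 0.3095]
eef_rot: [[0.637, 0.77, -0.001], [0.77, -0.637, -0.0], [-0.001, -0.001, -1.0]]
force: [-0.3, -3.2, 1.4]
grip_width: 0.381
gripper_force: 35.0
```

```bash
python3 o.py
```

```text
26.9 pos [ 0.5051 -0.1216  0.3095] yaw -0.691 F [-0.2948 -3.2111  1.4301] T [-0.7217  0.2064  0.1748] j7 -0.627 e7 0.6887 e [-0.5528 -1.5172 -0.3546]
```

apply_moves(plan=[{"delta_pos": [0, 0, 0], "twist": [0, 0, -0.05], "gripper": 1}])

```text
t: 27.0
tool_pos: [0.505, -0.1216, 0.3095]
eef_rot: [[0.676, 0.737, -0.002], [0.737, -0.676, 0.0], [-0.001, -0.001, -1.0]]
force: [-2.4, -2.1, 1.6]
grip_width: 0.38
gripper_force: 35.0
```

```bash
python3 o.py
```

```text
27.0 pos [ 0.505  -0.1216  0.3095] yaw -0.742 F [-2.3609 -2.1163  1.6403] T [-0.702   0.146   0.2606] j7 -0.663 e7 0.3737 e [-0.4684 -1.17   -0.4761]
```

apply_moves(plan=[{"delta_pos": [0, 0, 0], "twist": [0, 0, -0.05], "gripper": 1}])

```text
t: 27.1
tool_pos: [0.505, -0.1216, 0.3095]
eef_rot: [[0.712, 0.702, -0.002], [0.702, -0.712, -0.0], [-0.001, -0.001, -1.0]]
force: [-1.2, -3.4, 2.5]
grip_width: 0.381
gripper_force: 35.0
```

```bash
python3 o.py
```

```text
27.1 pos [ 0.505  -0.1216  0.3095] yaw -0.792 F [-1.2326 -3.4331  2.4612] T [-0.6973  0.2327  0.2681] j7 -0.698 e7 0.3172 e [-0.4508 -0.9543 -0.5134]
```

apply_moves(plan=[{"delta_pos": [0, 0, 0], "twist": [0, 0, -0.05], "gripper": 1}])

```text
t: 27.2
tool_pos: [0.505, -0.1215, 0.3095]
eef_rot: [[0.746, 0.666, -0.002], [0.666, -0.746, 0.0], [-0.001, -0.001, -1.0]]
force: [-1.0, -2.7, 2.8]
grip_width: 0.384
gripper_force: 35.0
```

```bash
python3 o.py
```

```text
27.2 pos [ 0.505  -0.1215  0.3095] yaw -0.842 F [-1.0253 -2.6755  2.7616] T [-0.7412  0.2923  0.2712] j7 -0.733 e7 0.3159 e [-0.441  -0.7585 -0.5101]
```

apply_moves(plan=[{"delta_pos": [0, 0, 0], "twist": [0, 0, -0.05], "gripper": 1}])

```text
t: 27.3
tool_pos: [0.505, -0.1215, 0.3095]
eef_rot: [[0.778, 0.628, -0.002], [0.628, -0.778, 0.0], [-0.001, -0.001, -1.0]]
force: [-1.5, -2.3, 2.0]
grip_width: 0.38
gripper_force: 35.0
```

```bash
python3 o.py
```

```text
27.3 pos [ 0.505  -0.1215  0.3095] yaw -0.892 F [-1.5195 -2.3314  2.0462] T [-0.7303  0.265   0.2321] j7 -0.768 e7 0.3127 e [-0.4137 -0.5519 -0.5063]
```

apply_moves(plan=[{"delta_pos": [0, 0, 0], "twist": [0, 0, -0.04], "gripper": 1}])

```text
t: 27.4
tool_pos: [0.505, -0.1215, 0.3095]
eef_rot: [[0.803, 0.596, -0.002], [0.596, -0.803, 0.0], [-0.001, -0.001, -1.0]]
force: [-2.1, -2.6, 2.3]
grip_width: 0.382
gripper_force: 35.0
```

```bash
python3 o.py
```

```text
27.4 pos [ 0.505  -0.1215  0.3095] yaw -0.933 F [-2.122  -2.5671  2.3271] T [-0.651   0.4258  0.2268] j7 -0.796 e7 0.0974 e [-0.6575 -0.2655 -0.5934]
```

apply_moves(plan=[{"delta_pos": [0, 0, 0], "twist": [0, 0, -0.05], "gripper": 1}])

```text
t: 27.5
tool_pos: [0.505, -0.1215, 0.3095]
eef_rot: [[0.832, 0.554, -0.002], [0.554, -0.832, 0.0], [-0.001, -0.001, -1.0]]
force: [-2.1, -2.1, 2.5]
grip_width: 0.381
gripper_force: 35.0
```

```bash
python3 o.py
```

```text
27.5 pos [ 0.505  -0.1215  0.3095] yaw -0.983 F [-2.1257 -2.1424  2.5033] T [-0.7496  0.4018  0.3167] j7 -0.831 e7 0.4102 e [-0.3599 -0.2397 -0.4652]
```

apply_moves(plan=[{"delta_pos": [0, 0, 0], "twist": [0, 0, -0.04], "gripper": 1}])

```text
t: 27.6
tool_pos: [0.505, -0.1215, 0.3095]
eef_rot: [[0.854, 0.52, -0.002], [0.52, -0.854, 0.0], [-0.001, -0.001, -1.0]]
force: [-1.2, -2.2, 1.2]
grip_width: 0.378
gripper_force: 35.0
```

```bash
python3 o.py
```

```text
27.6 pos [ 0.505  -0.1215  0.3095] yaw -1.024 F [-1.2248 -2.2498  1.1804] T [-0.6652  0.5045  0.1292] j7 -0.86 e7 0.1908 e [-0.6414  0.0543 -0.502 ]
```

apply_moves(plan=[{"delta_pos": [0, 0, 0], "twist": [0, 0, -0.05], "gripper": 1}])

```text
t: 27.7
tool_pos: [0.505, -0.1215, 0.3095]
eef_rot: [[0.879, 0.476, -0.002], [0.476, -0.879, 0.0], [-0.001, -0.001, -1.0]]
force: [-1.3, -1.7, 2.3]
grip_width: 0.384
gripper_force: 35.0
```

```bash
python3 o.py; python3 ptr.py w10 | tail -1; python3 o.py
```

```text
27.7 pos [ 0.505  -0.1215  0.3095] yaw -1.074 F [-1.3451 -1.6534  2.2762] T [-0.6495  0.5101 -0.007 ] j7 -0.894 e7 0.5888 e [-0.4267  0.049  -0.277 ]
w10 {-60: 41, -54: 41, -48: 42, -42: 41, -36: 40, -30: 41, -24: 41, -18: 42, -12: 42, -6: 41, 0: 40, 6: 40, 12: 41, 18: 40, 24: 50, 30: 49, 36: 50, 42: 50, 48: 105, 54: 242, 60: 144, 66: 106, 72: 108, 78: 91, 84: 100, 90: 123, 96: 121, 102: 103, 108: 74, 114: 68, 120: 64, 126: 56, 132: 47, 138: 47, 144: 44}
27.75 pos [ 0.505  -0.1215  0.3095] yaw -1.078 F [-1.905  -2.3268  2.7923] T [-0.6283  0.5753 -0.038 ] j7 -0.897 e7 0.4038 e [-1.712   0.1114 -0.4222]
```

Three torque sags are now logged, at yaw of about 0.0, -0.56 and -1.07. I'm stopping here and letting go.

apply_moves(plan=[{"delta_pos": [0, 0, 0], "twist": [0, 0, 0], "gripper": 0.1}, {"delta_pos": [0, 0, 0], "twist": [0, 0, 0], "gripper": -0.1}, {"delta_pos": [0, 0, 0], "twist": [0, 0, 0], "gripper": -0.3}, {"delta_pos": [0, 0, 0], "twist": [0, 0, 0], "gripper": -0.3}, {"delta_pos": [0, 0, 0], "twist": [0, 0, 0], "gripper": -0.3}, {"delta_pos": [0, 0, 0.01], "twist": [0, 0, 0], "gripper": -0.3}, {"delta_pos": [0, 0, 0.03], "twist": [0, 0, 0], "gripper": -0.3}, {"delta_pos": [0, 0, 0.06], "twist": [0, 0, 0], "gripper": -0.3}, {"delta_pos": [0, 0, 0.1], "twist": [0, 0, 0], "gripper": -0.3}, {"delta_pos": [-0.02, 0, 0.14], "twist": [0, 0, 0], "gripper": -0.3}, {"delta_pos": [-0.02, 0, 0.14], "twist": [0, 0, 0], "gripper": -0.3}, {"delta_pos": [-0.02, 0, 0.14], "twist": [0, 0, 0], "gripper": -0.3}])

```text
t: 28.95
tool_pos: [0.4851, -0.1215, 0.4511]
eef_rot: [[0.879, 0.477, 0.003], [0.477, -0.879, -0.0], [0.002, 0.002, -1.0]]
force: [0.8, 0.6, 0.3]
grip_width: 0.647
gripper_force: 0.0
```

```bash
python3 o.py; python3 -c "
from h import *
s=snap('wrist','w11'); print(proj('w11',[[.5046,-.1207,.149],[.5896,-.119,.137],[.5046,-.1207,.084]]))
u,v=proj('w11',[[.5046,-.1207,.1]])[0].astype(int)
cv2.imwrite('pics/w11c.png',cv2.resize(s['color'][max(v-90,0):v+90,max(u-100,0):u+100,::-1],None,fx=3,fy=3)); print(u,v)"
```

```text
28.95 pos [ 0.4851 -0.1215  0.4511] yaw -1.073 F [0.7938 0.5572 0.2906] T [-0.0278 -0.0452  0.0856] j7 -0.908 e7 -0.004 e [0.2635 1.6026 0.0067]
[[332.34714514 208.1936551 ]
 [387.81962858 100.54404971]
 [330.07239048 192.03568797]]
330 195
```

View pics/w11c.png

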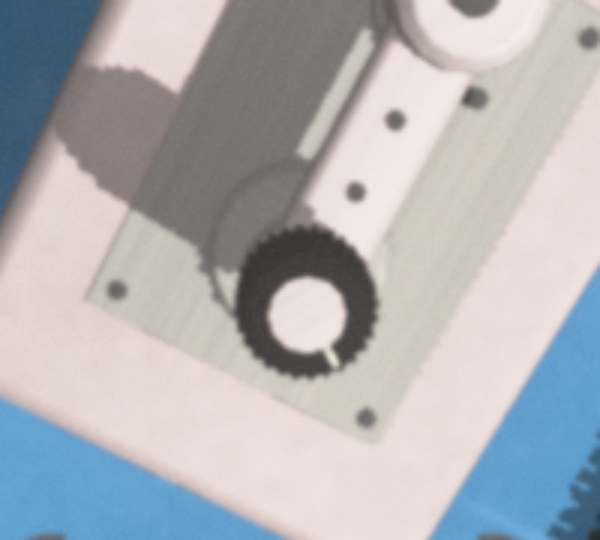

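The knob top is at about (332,208), where it is predicted over the crystal. The arm is at its stop and the gripper is clear, so I'm handing in.

```bash
python3 -c "
from bench import job
print(job.hand_in())"
```

```text
the job is handed in; nothing more can be done
None
```

I handed the job in at about 29 s; the white disc is flat and within about 1 mm of the crystal centre, the press arm is at its stop, and the knob was tightened and released after what I read as three ratchet clicks. The click count comes from sags in a noisy torque signal; the first is the least certain, so it could be two, and two or three both meet the task. The other two discs were not touched.

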